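# Load the kiln-prop magazine and dispense the first prop

## Task

Load the three round clay kiln props from their cradles into the mouth of the sloping gravity-feed magazine, one by one and laid crosswise on its rails rather than dropped in from above, so that they queue in this order from the stop: the plain one, then the grooved one, then the taper-ended one. Then press the black paddle down once and let it spring back, so that only the plain prop comes out into the tray and the other two roll up to the stop. Leave the other pots and tools on the bench where they are.

Things in the scene. Friction and masses are not known exactly. Their poses are not given: they have to be found in the camera images.
- plain_center (a point): Plain buff clay kiln prop, 100 mm long, 46 mm in diameter, 0.2 to 0.3 kg, lying level in any one of three wooden cradles, centre 31 mm above the bench: a smooth full cylinder with flat ends. This point: its centre; its y axis: its long axis (it looks the same all round).
- grooved_center (a point): Grooved buff clay kiln prop, 100 mm long, 46 mm in diameter, 0.2 to 0.3 kg, lying level in any one of three wooden cradles, centre 31 mm above the bench: cut by two grooves 10 mm wide and deep, 18 mm either side of the middle; middle 26 mm full size. This point: its centre; its y axis: its long axis (it looks the same all round).
- tapered_center (a point): Taper-ended buff clay kiln prop, 100 mm long, 46 mm in diameter, 0.2 to 0.3 kg, lying level in any one of three wooden cradles, centre 31 mm above the bench: smooth, the last 13 mm at each end narrowing to 18 mm. This point: its centre; its y axis: its long axis (it looks the same all round).
- cradle0: One of three alike fixed wooden cradles holding the props: a plate 66 x 104 x 8 mm with four nubs 8 mm high that flank the prop 31 mm either side of its middle, leaving the fingers free room down to the plate at the prop's middle. Origin: underside centre; y along the prop.
- cradle1: One of three alike fixed wooden cradles holding the props: a plate 66 x 104 x 8 mm with four nubs 8 mm high that flank the prop 31 mm either side of its middle, leaving the fingers free room down to the plate at the prop's middle. Origin: underside centre; y along the prop.
- cradle2: One of three alike fixed wooden cradles holding the props: a plate 66 x 104 x 8 mm with four nubs 8 mm high that flank the prop 31 mm either side of its middle, leaving the fingers free room down to the plate at the prop's middle. Origin: underside centre; y along the prop.
- ramp: Sloping rails of the fixed grey steel magazine. Origin: top of the rails, mid-width, at the stop. x: uphill along the rails, 30 degrees above level, away from the robot; y: level, across them (props lie along y); z: square to the rails, up. Rails run from x = -68 (end plate 40 mm high) to 265 mm. Walls 106 mm apart, 53 mm high, up to x = 155, smooth, with lips 50 to 60 mm up over the props' ends at x = -25 to 110.
- load_point (a point): Where to let go of a prop, touching the rails: its centre at x = 175, y = 0, z = 23 mm in the ramp's frame, in the open mouth (x = 155 to 265 mm; side walls 30 mm high, 106 to 132 mm apart), 172 mm above the bench. It then rolls down by itself.
- lamp_edge (a point): Middle of the near lower edge of the strip lamp (34 mm deep, 22 mm thick, reaching 65 mm right and 95 mm left of this point) that crosses above the mouth from a post 85 mm to its left: 58 mm beyond and 165 mm above load_point. Under it the tool has to lean, square to the rails (30 degrees from vertical, gripper towards the robot).
- stop_seat (a point): Centre of the first prop when it lies against the stop: x = 23, z = 23 mm of the ramp's frame.
- second_seat (a point): Centre of the second prop in the queue: x = 69, z = 23 mm of the ramp's frame.
- third_seat (a point): Centre of the third prop in the queue: x = 115, z = 23 mm of the ramp's frame.
- tray_seat (a point): Centre of a dispensed prop lying in the tray, the low end of the rails past the stop, against the end plate: x = -45, z = 23 mm of the ramp's frame.
- rocker (a joint): Release rocker, rad: 0 at rest (stop up), 0.94 fully pressed; turns about the line across the rails through stop_seat. Near 0.85 the stop drops and the first prop rolls into the tray, while a second blade rises behind it and holds the rest; let go, it springs back and the rest roll to the stop.
- paddle (a point): Middle of the top face of the rocker's black paddle (44 mm long, 50 mm across, 8 mm thick), outside the magazine's left wall, 100 mm left of mid-width, 60 mm on the robot's side of the rocker's axis. At rest it slopes 27 degrees, robot end up; fully pressed it has gone 54 mm down and slopes the other way. Needs 3 to 8 N straight down; springs back.
- block_prop: Bystander, not to be disturbed: square buff clay block 46 x 46 x 55 mm, standing. Origin at its middle, on the underside.
- bud_vase: Bystander, not to be disturbed: blue bud vase 66 mm wide, 80 mm high. Origin at its middle, on the underside.
- bowl: Bystander, not to be disturbed: green bowl 110 mm wide, 50 mm high. Origin at its middle, on the underside.
- cup: Bystander, not to be disturbed: white cup 72 mm wide, 80 mm high. Origin at its middle, on the underside.
- jar: Bystander, not to be disturbed: white jar with dark lid, 60 mm wide, 75 mm high. Origin at its middle, on the underside.
- tin: Bystander, not to be disturbed: steel tin 68 mm wide, 100 mm high. Origin at its middle, on the underside.
- brush: Bystander, not to be disturbed: brush 150 mm long, lying. Origin at its middle, on the underside, x along it.
Not all that is in view belongs to the job. Leave any orange or red look-alike of the part that bears tapered_center alone.

How it is judged (in metres and radians):
On the way, in this order (a step that is already met when the one before it is completed fails the run):
1. the plain prop has rolled down and lies against the stop (distance between plain_center and stop_seat below 0.014 m and linear speed of prop_plain below 0.03 m/s and contact force between the fingers and prop_plain below 0.1 N), for 0.2 s.
2. the grooved prop lies second, behind the plain one (distance between plain_center and stop_seat below 0.014 m and distance between grooved_center and second_seat below 0.014 m and linear speed of prop_grooved below 0.03 m/s and contact force between the fingers and prop_grooved below 0.1 N), for 0.2 s.
3. the taper-ended prop lies third (distance between plain_center and stop_seat below 0.014 m and distance between grooved_center and second_seat below 0.014 m and distance between tapered_center and third_seat below 0.016 m and linear speed of prop_tapered below 0.03 m/s and contact force between the fingers and prop_tapered below 0.1 N and value of joint rocker below 0.12 rad), for 0.2 s.
4. the paddle has been pressed and the plain prop alone has come out into the tray, the others still behind the stop (distance between plain_center and tray_seat below 0.014 m and x of grooved_center in the frame of ramp above 0.005 m and x of tapered_center in the frame of ramp above 0.04 m), for 0.1 s.
At the end, for the whole second after the job is handed in: The plain prop lies in the tray (centre within 14 mm of its seat), the grooved one first at the stop (within 14 mm), the taper-ended one second behind it (within 16 mm), all at rest, with the paddle back up (rocker below 0.12 rad) (distance between plain_center and tray_seat below 0.014 m and distance between grooved_center and stop_seat below 0.014 m and distance between tapered_center and second_seat below 0.016 m and value of joint rocker below 0.12 rad and linear speed of each of prop_plain, prop_grooved, prop_tapered below 0.03 m/s); the robot touches nothing.
It fails at once if a prop is dropped from well above the mouth (in the air, touching nothing, with its centre more than 250 mm above the bench) ((height (world z) of plain_center above 0.25 m and contact force between prop_plain and anything else below 0.01 N) or (height (world z) of grooved_center above 0.25 m and contact force between prop_grooved and anything else below 0.01 N) or (height (world z) of tapered_center above 0.25 m and contact force between prop_tapered and anything else below 0.01 N)).
It fails at once if a bystander (block, vase, bowl, cup, jar, tin or brush) is pushed more than 30 mm (distance of any of block_prop, bud_vase, bowl, cup, jar, tin, brush from where it was at the start of the episode above 0.03 m).
It also fails if it takes over 72 s, if anything falls off the work surface, if the arm or the gripper's body presses on something with over 40 N, if the wrist force passes 120 N, or if a joint passes its speed limit or range.

## Robot

A 6-joint arm with a two-finger parallel gripper is mounted at the origin on the work surface. World frame = base frame: x ahead of the robot, y to its left, z up, the work surface at z = 0. Lengths are in mm, angles in rad, forces in N, time in s.
With the tool pointing down it reaches from about 400 to 925 mm from the base axis. Payload 3.4 kg.
Tool frame: the origin (TCP) lies at the very end of the fingers, on their centre line; the grasp point (between the pads) lies 19 mm behind it; z points along the fingers, y is the direction in which the jaws open and shut (so a half turn about z gives the same grasp; the last joint's range is limited). The gripper opens to 85 mm and grips with 20 to 120 N. Pads are 22 mm wide; open, the fingers measure 114 mm over their backs; the gripper's body (76 mm by 85 mm) begins 54 mm behind the grasp point. The pads swing forward as they close: fully open they stand 13 mm farther back than shut.
Start: joints at [-1.341, 0.307, 1.506, -0, 1.328, -0.073], TCP at [171.437, -548.854, 231.305] pointing down, gripper open.
Joint ranges: [-3.12, 3.12], [-1.05, 2.28], [0.14, 2.33], [-1.42, 4.57], [0.1, 2.73], [-2.68, 2.68]. Speed limits (rad/s): [2.57, 2.57, 3.14, 3.14, 3.14, 3.14].

## Interface

Orientations are given as a unit quaternion [x, y, z, w].
In Python, from workcell import get_state, cams, ctrl gives the robot as it stands. The module is installed in compiled form; this text tells all that it offers.
- The arm moves only by the tool carry_out, never from a script. Its argument "rows" is a list of rows, each an object with "travel": the shift along the tool's x, y, z in units of 0.2 m (1.0 is 0.2 m), a list of three; "angular": the turn, a rotation vector about the tool's x, y, z in units of 90 degrees (1.0 is 90 degrees), a list of three; "grip": the closure, from 0 (fully open) to 1 (shut). In form: [{"travel": [x, y, z], "angular": [ax, ay, az], "grip": grip}, ...]. A call has 1 to 8 rows; each row is the pose to reach, as a shift and turn from the pose commanded when the call began, along the tool's axes at that moment; what a row does not reach only later rows make up. A row lasts 1/12 s, in which the tool goes at most 41.7 mm and 7.16 degrees, less where a joint would pass 70% of its speed; a pose out of reach is approached as far as the arm can. A call with a number of a shift or a turn outside -1 to 1 is refused whole. A call with a gripper value outside its range is refused whole. The fingers move at their own pace and stop on an object; "squeeze" is the grip in N (left out, the last holds). Time passes only in rows, so rows that repeat a pose let the fingers close. It gives the time, the measured TCP pose, the force and the opening at its end, in the units of the state.
- get_state(): the state, without advancing time (a new reading comes with each control period).
- cams.camera(name): name is "side" or "top"; returns the picture (384x512x3 uint8, red, green, blue); there is no depth.
- cams.camera_info(name): a dict with "fx", "fy", "cx", "cy" (pixels), "world_from_camera" (4x4, takes a point from camera to world coordinates). Camera axes: x right, y down, z forward; pixel columns grow to the right and rows downward; lengths in mm; the calibration is good to about 2 mm. A picture is of the moment at which its call begins. camera_info takes no time and is no camera call.
- ctrl.hand_in(): hands the job in, once; it reports no verdict.
Trained networks look in the newest picture that a camera, given by its name, has taken for a name from the list of things; names that differ only in an ending like _2 or _b are one class to them, and where a whole thing is asked for, a point or a joint stands for the part that bears it (a point fixed in the world has none). Each returns a list of dicts, best first, with "score" (0 to 1); they miss things now and then, are a little off and sometimes report something else, mostly with a low value. They report only what shows in the picture. A call takes as long as a camera call. They do not tell look-alikes from the thing itself.
- cams.regions_of(camera, label): "region" (384x512 bool, what is visible of it) and "box" ([left, top, width, height] in pixels, round what is visible of it).
The state is a dict: "t": time; "joint_positions": joint angles; "qd": joint speeds; "effort": joint torques, N m; "position": TCP position; "eef_rot": TCP orientation; "wrist_force": force on the tool from outside, world axes, zero at the start; "torque": the same for the moment, N m; "gripper_width": finger opening in mm.
Only numpy, scipy, OpenCV 4.12 (cv2) and the standard library are available. Lean on these libraries where they do the work, as an engineer would, in place of code of your own. Each camera call takes 0.05 s, during which the arm holds its last target.

## Working session

There is one attempt and no reset: what is moved stays moved. The work goes in short steps, Python scripts to look and compute and a tool call to move; the robot and the scene stay as the last step left them, time stands still between calls to the robot, and variables do not carry over. Pictures are saved under pics/ and viewed, and the job is handed in when it is done.

Besides the shell and the picture viewer there is one more tool, called as name(argument=value, ...), one argument or row to a line, values as JSON. carry_out: Moves the arm, as the interface text tells. Its arguments: {"type":"object","properties":{"rows":{"type":"array","items":{"type":"object","properties":{"travel":{"type":"array","items":{"type":"number","minimum":-1,"maximum":1}},"angular":{"type":"array","items":{"type":"number","minimum":-1,"maximum":1}},"grip":{"type":"number"}}}},"squeeze":{"type":"number"}},"required":["rows"]}

```bash
mkdir -p pics; python3 - <<'E'
from workcell import get_state, cams
import cv2, numpy as np
np.set_printoptions(precision=3,suppress=True)
print(get_state())
for c in ("side","top"):
    im=cams.camera(c); cv2.imwrite(f"pics/{c}0.png",cv2.resize(im[:,:,::-1],(800,600),interpolation=cv2.INTER_CUBIC)); np.save(f"pics/{c}0.npy",im)
    print(c,cams.camera_info(c))
print(get_state()['t'])
E
```

```text
{'t': 0.0, 'joint_positions': array([-1.341,  0.308,  1.508,  0.   ,  1.328, -0.074]), 'qd': array([-0.   ,  0.001, -0.   ,  0.   ,  0.   , -0.   ]), 'effort': array([  0.001, -45.755, -25.191,  -0.   ,   0.013,   0.   ]), 'position': array([ 171.285, -548.16 ,  230.389]), 'eef_rot': array([ 0.989,  0.151, -0.   , -0.001]), 'wrist_force': array([-0.091,  0.616, -0.141]), 'torque': array([ 0.032, -0.002,  0.012]), 'gripper_width': 85.27170889315731}
side {'fx': 353.79155504491376, 'fy': 353.79155504491376, 'cx': 257.79286620511243, 'cy': 191.7643106127871, 'world_from_camera': array([[  -0.855,   -0.358,    0.375,   77.204],
       [  -0.518,    0.584,   -0.625,  727.105],
       [   0.005,   -0.728,   -0.685, 1053.697],
       [   0.   ,    0.   ,    0.   ,    1.   ]])}
top {'fx': 455.19363440275237, 'fy': 455.19363440275237, 'cx': 255.27715746957102, 'cy': 195.4290601098798, 'world_from_camera': array([[   0.017,   -0.996,    0.086,  444.179],
       [  -1.   ,   -0.017,    0.001,   -5.819],
       [   0.   ,   -0.086,   -0.996, 1579.906],
       [   0.   ,    0.   ,    0.   ,    1.   ]])}
0.1
```

View pics/side0.png

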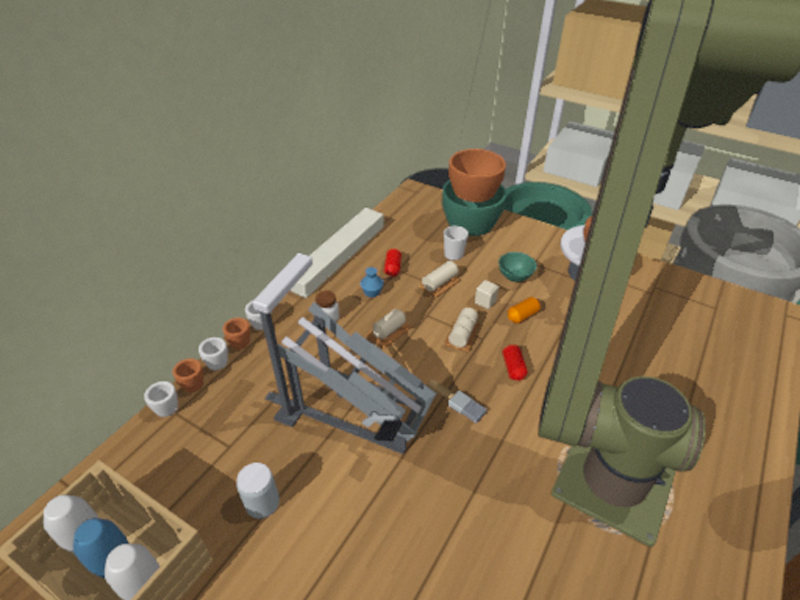

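View pics/top0.png

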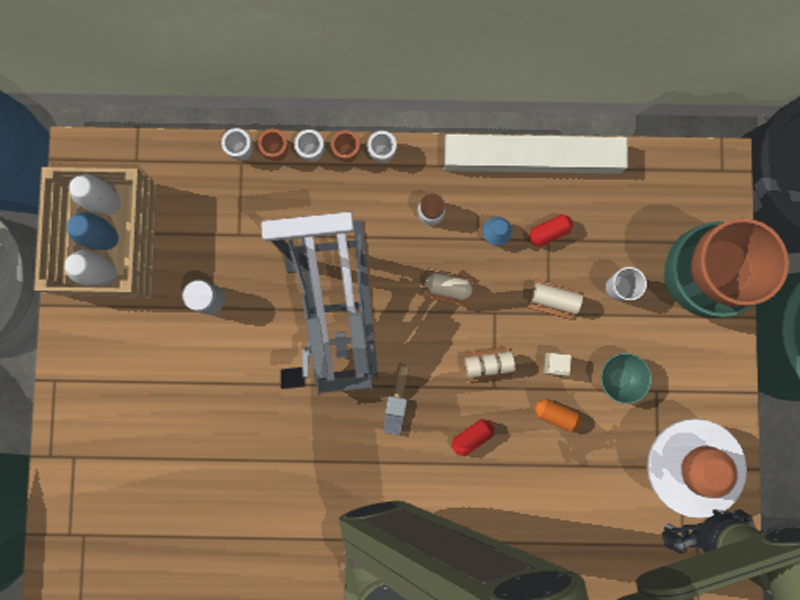

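The side view shows the magazine at about (345,360), with the paddle at (388,428) and the lamp at (283,282). The top view shows the grooved prop at (490,364). The other two buff props are at (450,287) and (557,298), and the red and orange look-alikes are to be left alone. I'll zoom in on those two and segment them.

```bash
cat > h.py <<'E'
import numpy as np, cv2
from workcell import get_state, cams, ctrl
np.set_printoptions(precision=2,suppress=True)
def ray(c,u,v):
    i=cams.camera_info(c); T=np.array(i['world_from_camera'])
    d=T[:3,:3]@np.array([(u-i['cx'])/i['fx'],(v-i['cy'])/i['fy'],1.]); return T[:3,3],d
def onz(c,u,v,z):
    o,d=ray(c,u,v); return o+d*(z-o[2])/d[2]
def proj(c,p):
    i=cams.camera_info(c); T=np.linalg.inv(np.array(i['world_from_camera']))
    q=T[:3,:3]@np.asarray(p,float)+T[:3,3]; return np.array([q[0]/q[2]*i['fx']+i['cx'],q[1]/q[2]*i['fy']+i['cy']])
E
python3 - <<'E'
from h import *
im=np.load('pics/top0.npy')[:,:,::-1]
a=cv2.resize(im[165:255,265:385],(800,600),interpolation=cv2.INTER_CUBIC);cv2.imwrite('pics/z1.png',a)
a=cv2.resize(im[130:262,160:260],(600,792)[::1],interpolation=cv2.INTER_CUBIC)[:,:];cv2.imwrite('pics/z2.png',cv2.resize(a,(455,600)))
im=np.load('pics/side0.npy')[:,:,::-1]
cv2.imwrite('pics/z3.png',cv2.resize(im[155:290,160:310],(667,600),interpolation=cv2.INTER_CUBIC))
for c in('side','top'):
  for n in('plain_center','grooved_center','tapered_center','ramp','lamp_edge','paddle','cradle0'):
    for r in cams.regions_of(c,n)[:5]:
        m=r['region']; v,u=np.nonzero(m)
        print(c,n,round(r['score'],2),r['box'],m.sum(),u.mean().round(1),v.mean().round(1))
        np.save(f'pics/m_{c}_{n}_{int(u.mean())}.npy',m)
print(get_state()['t'])
E
```

```text
side plain_center 0.61 [273.5, 169.5, 20.5, 18.8] 260 280.6 176.1
side grooved_center 0.84 [288.6, 198.4, 17.3, 23.2] 252 295.6 209.1
side tapered_center 0.7 [243.0, 159.1, 12.6, 18.0] 161 250.6 167.5
side tapered_center 0.65 [319.1, 223.5, 18.4, 15.5] 248 328.9 231.3
side tapered_center 0.56 [326.8, 189.3, 19.0, 14.5] 187 334.3 197.8
side tapered_center 0.47 [240.2, 200.5, 19.7, 14.9] 251 248.1 206.7
side ramp 0.65 [180.2, 191.8, 97.1, 90.9] 3048 232.4 242.0
side ramp 0.41 [234.2, 205.4, 30.0, 20.8] 143 247.6 215.1
side lamp_edge 0.67 [163.8, 165.3, 112.5, 122.3] 4826 217.3 238.1
side paddle 0.73 [202.4, 187.1, 14.1, 18.5] 150 209.4 193.8
side paddle 0.58 [232.2, 263.5, 26.5, 18.9] 253 245.6 272.1
side paddle 0.49 [285.0, 145.0, 13.7, 19.3] 274 290.5 154.6
side cradle0 0.63 [295.2, 206.3, 9.7, 18.3] 62 300.7 215.9
side cradle0 0.53 [235.7, 208.7, 24.6, 16.8] 129 247.3 216.1
top plain_center 0.83 [342.6, 181.1, 30.0, 20.4] 422 356.4 190.6
top grooved_center 0.63 [296.3, 223.0, 35.6, 22.5] 378 313.9 233.1
top tapered_center 0.93 [289.0, 268.6, 26.8, 23.0] 353 302.3 279.8
top tapered_center 0.82 [339.8, 136.8, 27.1, 22.1] 353 352.3 146.8
top tapered_center 0.6 [272.2, 175.4, 28.6, 18.7] 387 286.9 182.8
top tapered_center 0.59 [340.0, 254.2, 30.4, 22.5] 369 356.9 265.4
top tapered_center 0.37 [179.4, 151.6, 57.0, 101.2] 2563 212.1 210.1
top ramp 0.68 [180.4, 148.8, 60.2, 101.6] 2466 212.7 212.3
top lamp_edge 0.91 [170.1, 137.2, 70.0, 120.6] 4493 210.2 192.3
top paddle 0.59 [180.6, 213.2, 57.8, 35.7] 363 200.9 231.9
top cradle0 0.53 [337.5, 196.0, 29.0, 7.2] 86 354.4 199.1
top cradle0 0.51 [271.0, 169.9, 32.9, 25.3] 170 284.5 188.2
0.8
```

View pics/z1.png

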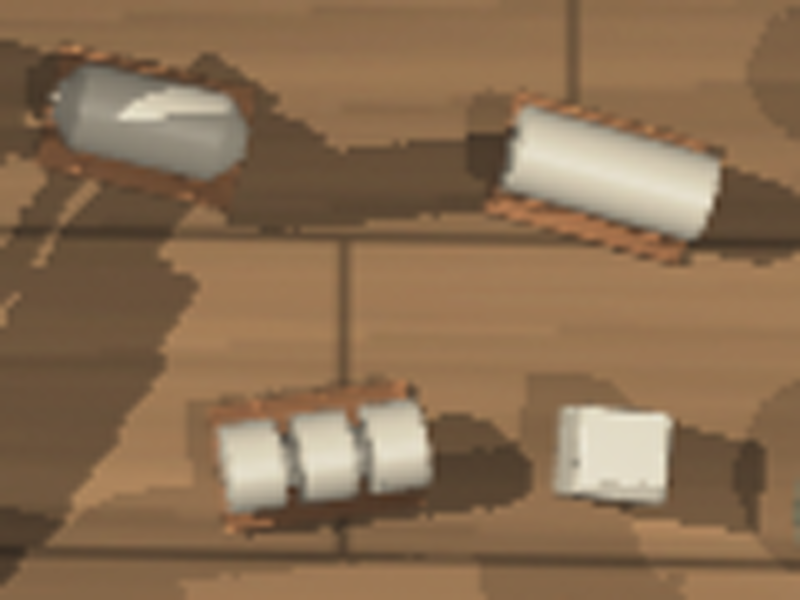

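View pics/z2.png

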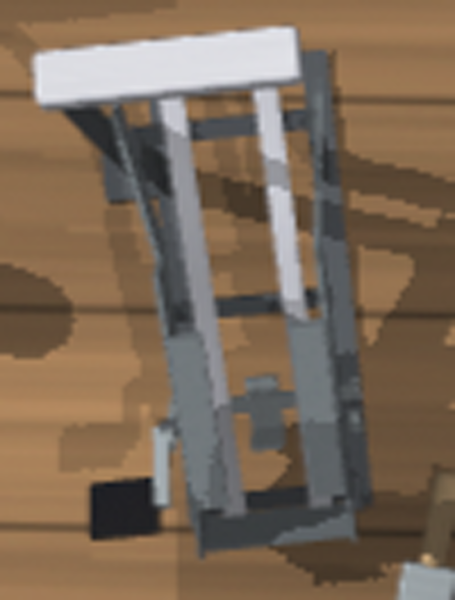

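View pics/z3.png

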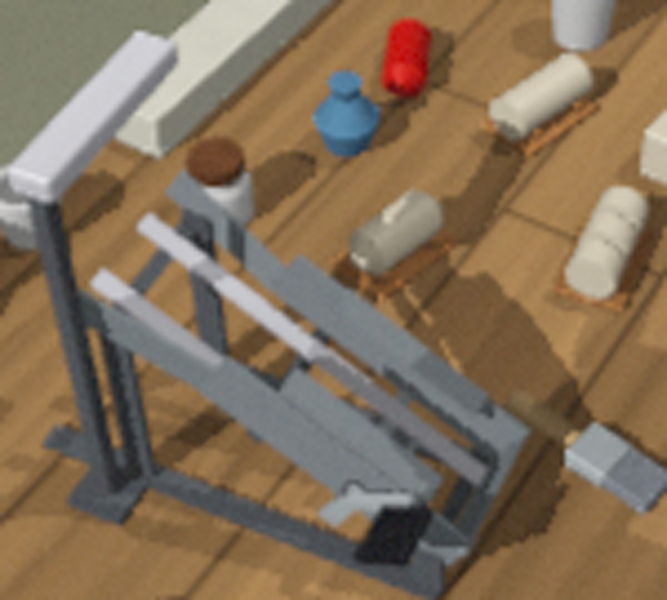

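```bash
cat > fit.py <<'E'
from h import *
from scipy.optimize import minimize, least_squares
S=4
def sil(c,x,y,yaw,taper):
    a=np.array([np.cos(yaw),np.sin(yaw),0]);b=np.array([-a[1],a[0],0]);k=np.array([0,0,1.])
    t=np.linspace(0,2*np.pi,24,endpoint=False)
    prof=[(-50,9),(-37,23),(37,23),(50,9)] if taper else [(-50,23),(50,23)]
    P=[proj(c,np.array([x,y,31])+s*a+r*(np.cos(q)*b+np.sin(q)*k)) for s,r in prof for q in t]
    h=cv2.convexHull(np.float32((np.array(P)+.5)*S)).astype(np.int32)
    m=np.zeros((384*S,512*S),np.uint8);cv2.fillConvexPoly(m,h,1)
    return cv2.resize(m.astype(np.float32),(512,384),interpolation=cv2.INTER_AREA)
def fit(masks,p0,taper):
    def f(p): return sum(np.abs(sil(c,p[0],p[1],p[2]/100,taper)-m).sum() for c,m in masks)
    best=None
    for _ in range(3):
        r=minimize(f,p0,method='Nelder-Mead',options=dict(initial_simplex=np.array([p0]+[np.array(p0)+d for d in np.diag([8,8,20])]),xatol=.1,fatol=.1));p0=r.x
    return r.x,r.fun,[m.sum() for _,m in masks]
E
python3 - <<'E'
from fit import *
for n,tid,sid,taper in(('plain',356,280,0),('grooved',313,295,0),('tapered',286,248,1)):
    ld=lambda c,i:np.load(f'pics/m_{c}_{n}_center_{i}.npy').astype(np.float32)
    mt,ms=ld('top',tid),ld('side',sid)
    v,u=np.nonzero(mt);C=onz('top',u.mean(),v.mean(),35)
    w=np.linalg.svd(np.c_[u-u.mean(),v-v.mean()],full_matrices=False)[2][0]
    D=onz('top',u.mean()+w[0],v.mean()+w[1],35)-C; yaw=np.arctan2(D[1],D[0])
    p0=[C[0],C[1],yaw*100]
    for ms_ in ([('top',mt),('side',ms)],[('top',mt)],[('side',ms)]):
        print(n,*fit(ms_,p0,taper))
E
```

```text
Traceback (most recent call last):
  File "fit.py", line 16, in fit
    r=minimize(f,p0,method='Nelder-Mead',options=dict(initial_simplex=np.array([p0]+[np.array(p0)+d for d in np.diag([8,8,20])]),xatol=.1,fatol=.1));p0=r.x
  File "fit.py", line 13, in f
    def f(p): return sum(np.abs(sil(c,p[0],p[1],p[2]/100,taper)-m).sum() for c,m in masks)
                     ~~~^^^^^^^^^^^^^^^^^^^^^^^^^^^^^^^^^^^^^^^^^^^^^^^^^^^^^^^^^^^^^^^^^^
  File "fit.py", line 13, in <genexpr>
    def f(p): return sum(np.abs(sil(c,p[0],p[1],p[2]/100,taper)-m).sum() for c,m in masks)
                                ~~~^^^^^^^^^^^^^^^^^^^^^^^^^^^^
  File "fit.py", line 8, in sil
    P=[proj(c,np.array([x,y,31])+s*a+r*(np.cos(q)*b+np.sin(q)*k)) for s,r in prof for q in t]
       ~~~~^^^^^^^^^^^^^^^^^^^^^^^^^^^^^^^^^^^^^^^^^^^^^^^^^^^^^^
  File "h.py", line 10, in proj
    i=cams.camera_info(c); T=np.linalg.inv(np.array(i['world_from_camera']))
ValueError: time passes only in moves, steps and waits
```

```bash
cat > ramp.py <<'E'
from h import *
from scipy.optimize import least_squares
c3,s3=np.cos(np.pi/6),.5
def R(psi):
    X=np.array([c3*np.cos(psi),c3*np.sin(psi),s3]);Y=np.array([-np.sin(psi),np.cos(psi),0]);return np.c_[X,Y,np.cross(X,Y)]
def W(p,q): return np.array([p[0],p[1],64.6])+R(p[2])@np.asarray(q,float)
def lamp(p,dx,dy,dz):
    L=W(p,[175,0,23]);f=np.array([np.cos(p[2]),np.sin(p[2]),0]);l=np.array([-f[1],f[0],0])
    return L+(58+dx)*f+dy*l+(165+dz)*np.array([0,0,1])
z2=lambda u,v:(160+u/4.55-.5,130+v/4.545-.5)
z3=lambda u,v:(160+u/4.447-.5,155+v/4.444-.5)
obs=[('top',lambda p:lamp(p,34,95,22),z2(35,57)),('top',lambda p:lamp(p,34,-65,22),z2(297,27)),
('top',lambda p:lamp(p,0,-65,0),z2(299,80)),('top',lambda p:lamp(p,0,95,0),z2(38,106)),
('side',lambda p:lamp(p,0,95,0),z3(45,200)),('side',lambda p:lamp(p,0,-65,0),z3(177,60)),('side',lambda p:lamp(p,34,-65,22),z3(142,32)),('side',lambda p:lamp(p,34,95,22),z3(10,180)),
('top',lambda p:W(p,[155,-53,53]),z2(318,322)),('top',lambda p:W(p,[155,53,53]),z2(168,336))]
if __name__=='__main__':
    r=least_squares(lambda p:np.concatenate([proj(c,f(p))-np.array(o) for c,f,o in obs]),[600,150,.1],x_scale=[10,10,.1],loss='soft_l1')
    p=r.x;print(p,'psi deg',np.degrees(p[2]))
    for c,f,o in obs: print(c,proj(c,f(p))-np.array(o))
    np.save('ramp.npy',p)
    print('load',W(p,[175,0,23]))
    for c,(x0,y0,w,h) in(('top',(160,130,100,132)),('side',(160,155,150,135))):
        im=np.load(f'pics/{c}0.npy')[:,:,::-1];k=600/h
        a=cv2.resize(im[y0:y0+h,x0:x0+w],None,fx=k,fy=k,interpolation=cv2.INTER_CUBIC)
        def ln(A,B,col):
            q=[tuple(int(t) for t in (proj(c,P)+.5-[x0,y0])*k) for P in(A,B)];cv2.line(a,*q,col,1,cv2.LINE_AA)
        for s in(1,-1):
            ln(W(p,[-68,53*s,53]),W(p,[155,53*s,53]),(0,255,0));ln(W(p,[155,53*s,30]),W(p,[265,66*s,30]),(0,255,255));ln(W(p,[155,53*s,30]),W(p,[155,53*s,53]),(0,255,0))
        ln(W(p,[-68,-53,40]),W(p,[-68,53,40]),(255,0,255));ln(W(p,[-68,0,0]),W(p,[265,0,0]),(255,0,0))
        for A,B in(((0,95,0),(0,-65,0)),((34,95,22),(34,-65,22)),((0,95,22),(0,-65,22))): ln(lamp(p,*A),lamp(p,*B),(0,0,255))
        ln(W(p,[265,-66,0]),W(p,[265,66,0]),(255,0,0))
        cv2.imwrite(f'pics/ov_{c}.png',a)
E
python3 ramp.py
```

```text
[474.45 114.89   0.14] psi deg 7.748140209141968
top [-1.01 -0.03]
top [-0.13 -0.26]
top [1.34 1.84]
top [1.13 2.86]
side [2.74 1.63]
side [1.29 0.62]
side [-0.95 -1.24]
side [-0.72 -2.72]
top [ -0.38 -13.02]
top [ -1.7  -12.05]
load [613.22 133.77 172.02]
```

```bash
python3 - <<'E'
from workcell import cams
import pickle
pickle.dump({c:{k:v for k,v in cams.camera_info(c).items()} for c in('top','side')},open('ci.pkl','wb'))
E
sed -i 's/^def ray/import pickle\nCI=pickle.load(open("\.\/ci.pkl","rb"))\ndef ray/; s/cams.camera_info(c)/CI[c]/' h.py
cat > fp.py <<'E'
from fit import *
for n,tid,sid,taper in(('plain',356,280,0),('grooved',313,295,0),('tapered',286,248,1)):
    ld=lambda c,i:np.load(f'pics/m_{c}_{n}_center_{i}.npy').astype(np.float32)
    mt,ms=ld('top',tid),ld('side',sid)
    v,u=np.nonzero(mt);C=onz('top',u.mean(),v.mean(),35)
    w=np.linalg.svd(np.c_[u-u.mean(),v-v.mean()],full_matrices=False)[2][0]
    D=onz('top',u.mean()+w[0],v.mean()+w[1],35)-C; yaw=np.arctan2(D[1],D[0])
    p0=[C[0],C[1],yaw*100]
    for ms_ in ([('top',mt),('side',ms)],[('top',mt)],[('side',ms)]):
        print(n,*fit(ms_,p0,taper))
E
python3 fp.py
```

```text
plain [ 601.4  -347.8  -183.14] 52.75 [np.float32(422.0), np.float32(260.0)]
plain [ 600.86 -348.61 -182.18] 23.0625 [np.float32(422.0)]
plain [ 602.2  -345.86 -184.35] 24.0625 [np.float32(260.0)]
grooved [ 454.11 -202.5   171.85] 93.1875 [np.float32(378.0), np.float32(252.0)]
grooved [ 453.07 -203.28  174.11] 50.4375 [np.float32(378.0)]
grooved [ 455.49 -200.12  175.55] 33.0 [np.float32(252.0)]
tapered [ 623.74 -111.01 -176.37] 38.8125 [np.float32(387.0), np.float32(251.0)]
tapered [ 623.72 -111.14 -176.39] 21.9375 [np.float32(387.0)]
tapered [ 624.17 -110.05 -177.29] 15.75 [np.float32(251.0)]
```

View pics/ov_top.png

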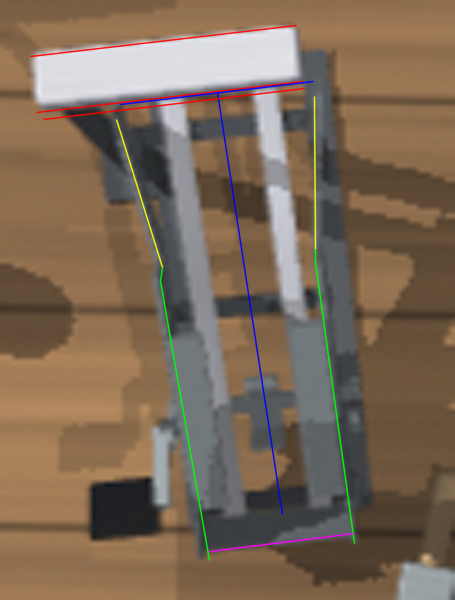

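View pics/ov_side.png

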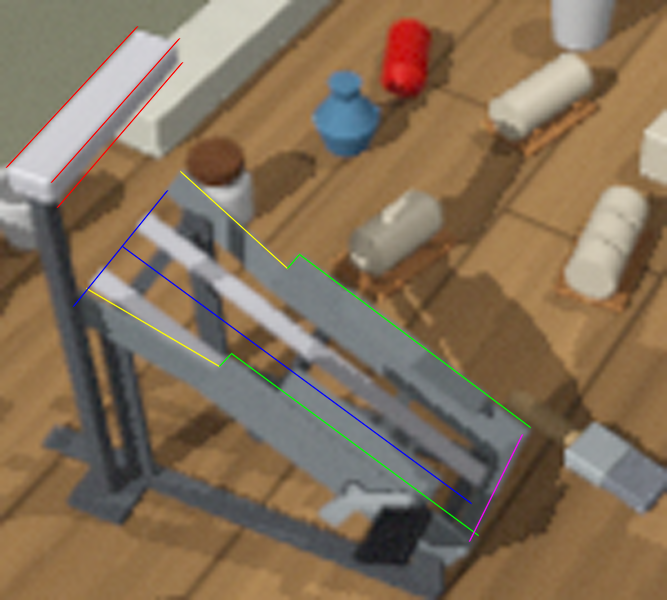

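```bash
python3 - <<'E'
import numpy as np,cv2
for c,(x0,y0,w,h),n in(('top',(180,145,65,49),'a'),('top',(175,205,72,54),'b'),('side',(175,190,68,51),'c'),('side',(225,215,68,60),'d')):
    im=np.load(f'pics/{c}0.npy')[:,:,::-1]
    cv2.imwrite(f'pics/w{n}.png',cv2.resize(im[y0:y0+h,x0:x0+w],None,fx=10,fy=10,interpolation=cv2.INTER_CUBIC))
E
```

```text
(no output)
```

View pics/wa.png

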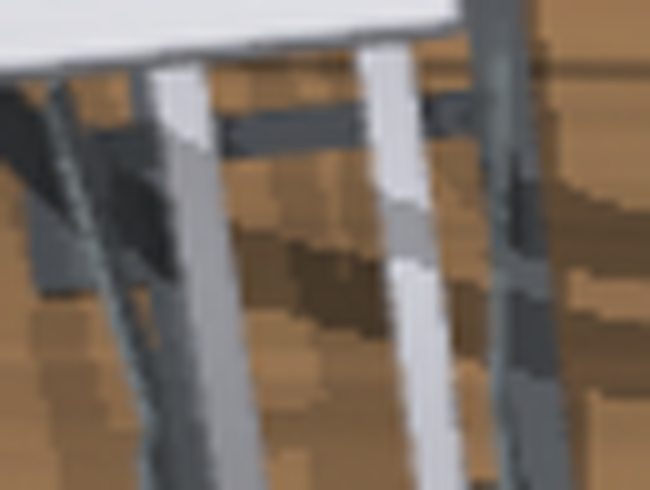

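View pics/wb.png

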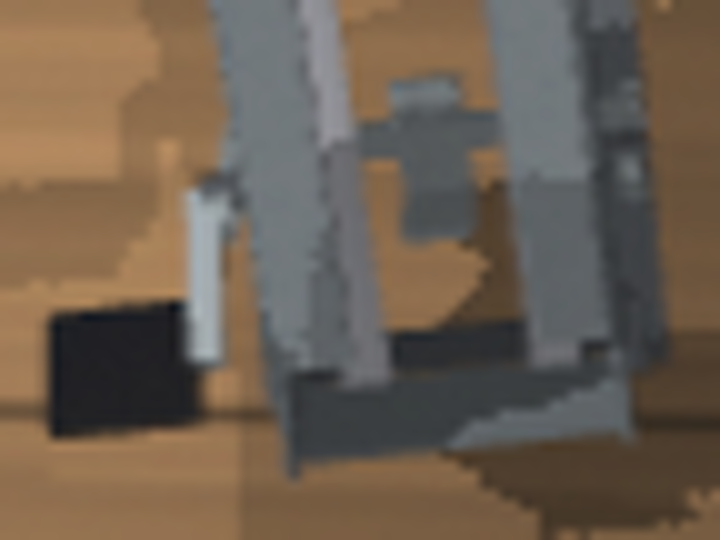

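View pics/wc.png

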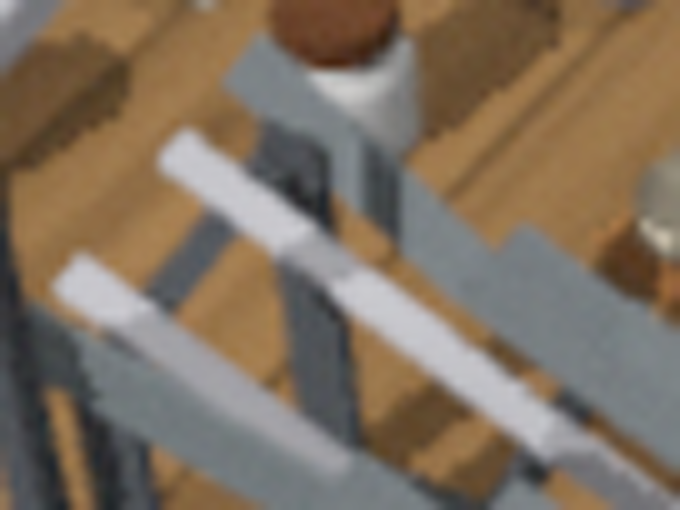

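View pics/wd.png

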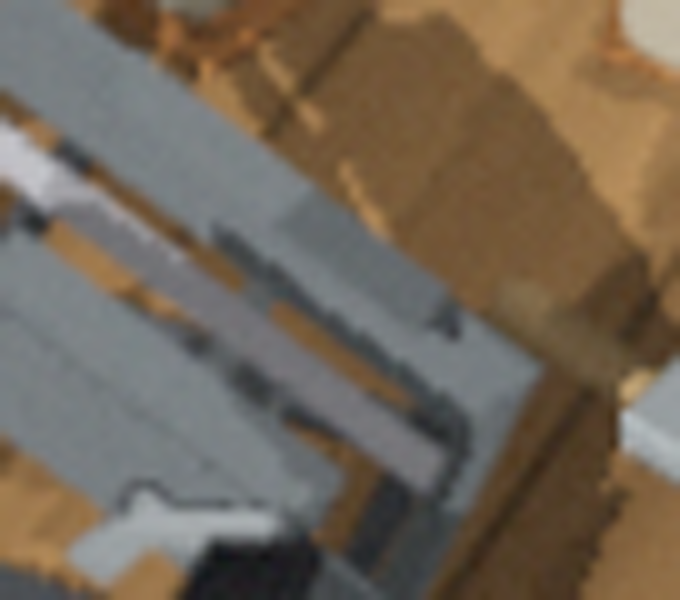

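```bash
cat > ramp2.py <<'E'
from ramp import *
B={'a':(180,145),'b':(175,205),'c':(175,190),'d':(225,215)}
px=lambda n,u,v:np.array([B[n][0]+u/10-.5,B[n][1]+v/10-.5])
def res(q,full=False):
    p=q[:3];r=q[3];e=[]
    def a(c,P,o,w=1): e.append(w*(proj(c,P)-o))
    a('side',W(p,[265,-r,0]),px('c',173,141));a('side',W(p,[265,r,0]),px('c',67,270))
    a('side',W(p,[265,-66,30]),px('c',255,38));a('side',W(p,[155,-53,53]),px('c',525,225));a('side',W(p,[155,-53,30]),px('c',495,250))
    a('side',W(p,[-68,-54.5,53]),px('d',540,368));a('top',W(p,[-68,-54.5,53]),px('b',630,438));a('top',W(p,[-68,54.5,53]),px('b',292,475))
    for k,(s,u,v) in enumerate([(1,212,300),(-1,415,300),(1,240,480),(-1,438,480),(1,182,100),(-1,390,100)]):
        a('top',W(p,[q[4+k],s*r,0]),px('a',u,v))
    for c,f,o in obs[:8]: a(c,f(p),o,.6)
    return np.array(e) if full else np.concatenate(e)
q0=[474,115,.135,35]+[220,220,180,180,250,250]
R_=least_squares(res,q0,x_scale=[10,10,.05,5]+[20]*6,loss='soft_l1')
q=R_.x;print(q);print(res(q,True));np.save('ramp.npy',q[:3])
p=q[:3]
print('psi deg',np.degrees(p[2]),'load',W(p,[175,0,23]),'lampedge',lamp(p,0,0,0))
# paddle: intersect rays of top and side
u=np.mean([px('b',48,316),px('b',185,300),px('b',202,423),px('b',55,437)],0)
for z in(100,120,130): 
    P=onz('top',*u,z);d=P[:2]-W(p,[23,0,23])[:2];f=np.array([np.cos(p[2]),np.sin(p[2])]);print(z,P,d@f,d@[-f[1],f[0]],proj('side',P))
E
python3 ramp2.py
```

```text
[475.8  117.45   0.12  31.85 184.78 177.46 122.04 114.62 251.81 244.64]
[[-0.14 -0.06]
 [ 0.14 -0.44]
 [-0.17 -0.32]
 [-0.61 -0.02]
 [-0.27  0.49]
 [-0.04 -0.25]
 [-0.48  0.42]
 [ 0.26  0.31]
 [-0.05  0.01]
 [ 0.06 -0.01]
 [-0.04  0.01]
 [ 0.2  -0.03]
 [-0.16  0.03]
 [-0.14  0.02]
 [-0.64 -0.6 ]
 [-0.08 -0.37]
 [ 0.73  0.91]
 [ 0.56  1.15]
 [ 1.14  0.85]
 [ 0.59  0.35]
 [-0.72 -0.8 ]
 [-0.89 -1.8 ]]
psi deg 7.137149630641595 load [614.76 134.85 172.02] lampedge [672.32 142.06 337.02]
100 [419.32 214.93 100.  ] -52.34706416128904 103.73530899195796 [247.65 279.39]
120 [419.65 211.94 120.  ] -52.38434944535146 100.73343760941121 [247.98 275.  ]
130 [419.82 210.45 130.  ] -52.402992087382685 99.23250191813787 [248.15 272.77]
```

```bash
cat > mv.py <<'E'
from h import *
from scipy.spatial.transform import Rotation as Ro
from ramp import R as RR, W, lamp
p=np.load('ramp.npy')
def down(deg):
    a=np.radians(deg);x=np.array([np.cos(a),np.sin(a),0]);z=np.array([0,0,-1.]);return np.c_[x,np.cross(z,x),z]
Rm=RR(p[2]);MT=np.c_[Rm[:,1],Rm[:,0],-Rm[:,2]]   # mouth tool orientation
def mouth(h): return W(p,[175,0,23+h])-Rm[:,2]*19   # TCP
def cen(s=None,off=19):
    s=s or get_state();return s['position']-off*Ro.from_quat(s['eef_rot']).as_matrix()[:,2]
def go(P,Rt,tag=''):
    s=get_state();R0=Ro.from_quat(s['eef_rot']).as_matrix()
    d=R0.T@(np.asarray(P)-s['position'])/200;w=Ro.from_matrix(R0.T@Rt).as_rotvec()/(np.pi/2)
    k=max(1,np.abs(d).max())
    print(tag,'t',round(s['t'],2),'travel',(d).round(3),'ang',w.round(3),'rows',np.linalg.norm(d)*200/41.7,np.linalg.norm(w)*90/7.16,'F',s['wrist_force'],'w',s['gripper_width'],'pos',s['position'])
E
python3 - <<'E'
from mv import *
go([601.4,-347.8,150],down(75.5))
print(mouth(75),mouth(0),cen())
E
```

```text
t 0.8 travel [ 2.35 -0.32  0.41] ang [ 0.    0.   -0.65] rows 11.548276641686158 8.12135635504394 F [-0.01 -0.41  0.43] w 85.24710930964918 pos [ 171.44 -548.85  231.34]
[586.98 131.38 220.52] [624.19 136.03 155.56] [ 171.44 -548.85  250.34]
```

carry_out(
  rows=[
    {"travel": [1, -0.14, 0], "angular": [0, 0, -0.3], "grip": 0},
    {"travel": [1, -0.14, 0], "angular": [0, 0, -0.3], "grip": 0},
    {"travel": [1, -0.14, 0], "angular": [0, 0, -0.3], "grip": 0},
    {"travel": [1, -0.14, 0], "angular": [0, 0, -0.3], "grip": 0},
    {"travel": [1, -0.14, 0], "angular": [0, 0, -0.3], "grip": 0},
    {"travel": [1, -0.14, 0], "angular": [0, 0, -0.3], "grip": 0},
  ],
  squeeze=50,
)

```text
t: 1.3
position: [359.8, -459.5, 231.4]
eef_rot: [0.925, 0.38, 0.002, 0.0]
wrist_force: [-0.1, -0.1, 0.1]
gripper_width: 85.1
```

```bash
python3 - <<'E'
from mv import *
go([601.4,-347.8,150],down(75.5))
E
```

```text
t 1.3 travel [1.25 0.45 0.41] ang [ 0.   -0.   -0.34] rows 6.675080058446966 4.307168379901405 F [-0.09 -0.11  0.06] w 85.0797157393118 pos [ 359.79 -459.47  231.43]
```

carry_out(
  rows=[
    {"travel": [1, 0.36, 0.1], "angular": [0, 0, -0.34], "grip": 0},
    {"travel": [1, 0.36, 0.1], "angular": [0, 0, -0.34], "grip": 0},
    {"travel": [1, 0.36, 0.1], "angular": [0, 0, -0.34], "grip": 0},
    {"travel": [1, 0.36, 0.1], "angular": [0, 0, -0.34], "grip": 0},
    {"travel": [1, 0.36, 0.1], "angular": [0, 0, -0.34], "grip": 0},
    {"travel": [1, 0.36, 0.1], "angular": [0, 0, -0.34], "grip": 0},
    {"travel": [1, 0.36, 0.1], "angular": [0, 0, -0.34], "grip": 0},
  ],
)

```text
t: 1.88
position: [549.4, -372.7, 210.4]
eef_rot: [0.793, 0.61, 0.0, -0.0]
wrist_force: [-0.6, -0.9, -0.2]
gripper_width: 85.8
```

```bash
python3 - <<'E'
from mv import *
go([601.4,-347.8,90],down(75.5))
E
```

```text
t 1.88 travel [0.19 0.22 0.6 ] ang [-0. -0. -0.] rows 3.200326302146793 0.05038324269919078 F [-0.56 -0.93 -0.24] w 85.83446171064807 pos [ 549.41 -372.7   210.36]
```

carry_out(
  rows=[
    {"travel": [0.19, 0.22, 0.3], "angular": [0, 0, 0], "grip": 0},
    {"travel": [0.19, 0.22, 0.6], "angular": [0, 0, 0], "grip": 0},
    {"travel": [0.19, 0.22, 0.6], "angular": [0, 0, 0], "grip": 0},
    {"travel": [0.19, 0.22, 0.6], "angular": [0, 0, 0], "grip": 0},
    {"travel": [0.19, 0.22, 0.6], "angular": [0, 0, 0], "grip": 0},
  ],
)

```text
t: 2.3
position: [596.2, -347.7, 87.1]
eef_rot: [0.794, 0.608, -0.002, -0.004]
wrist_force: [-0.5, 0.1, -0.3]
gripper_width: 85.4
```

```bash
python3 - <<'E'
from mv import *
go([601.4,-347.8,14],down(75.5))
for c in('side','top'):
    im=cams.camera(c);u,v=proj(c,[601,-348,40]).astype(int)
    cv2.imwrite(f'pics/{c}1.png',cv2.resize(im[v-45:v+45,u-60:u+60,::-1],(800,600),interpolation=cv2.INTER_CUBIC))
E
```

```text
t 2.3 travel [0.01 0.03 0.36] ang [-0.01 -0.   -0.01] rows 1.7579749403700318 0.11088345770995359 F [-0.49  0.11 -0.28] w 85.36220586388964 pos [ 596.15 -347.74   87.12]
```

View pics/side1.png

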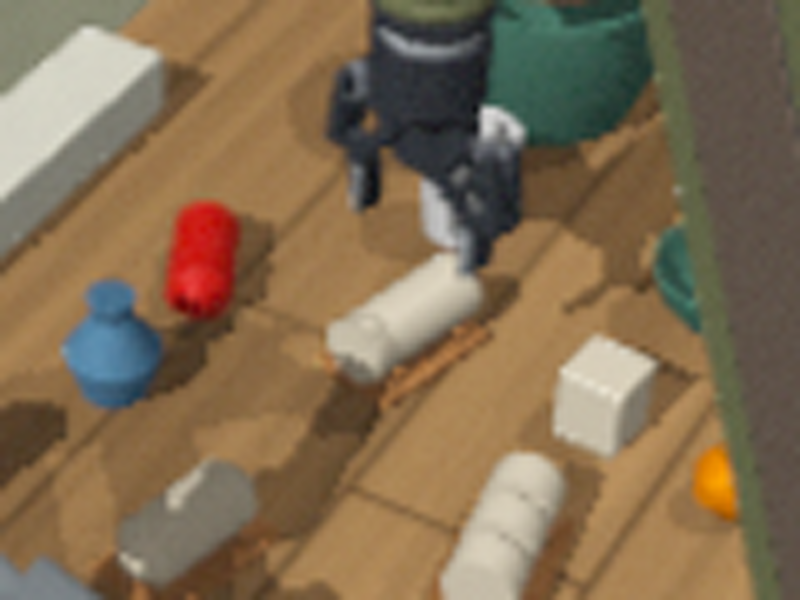

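View pics/top1.png

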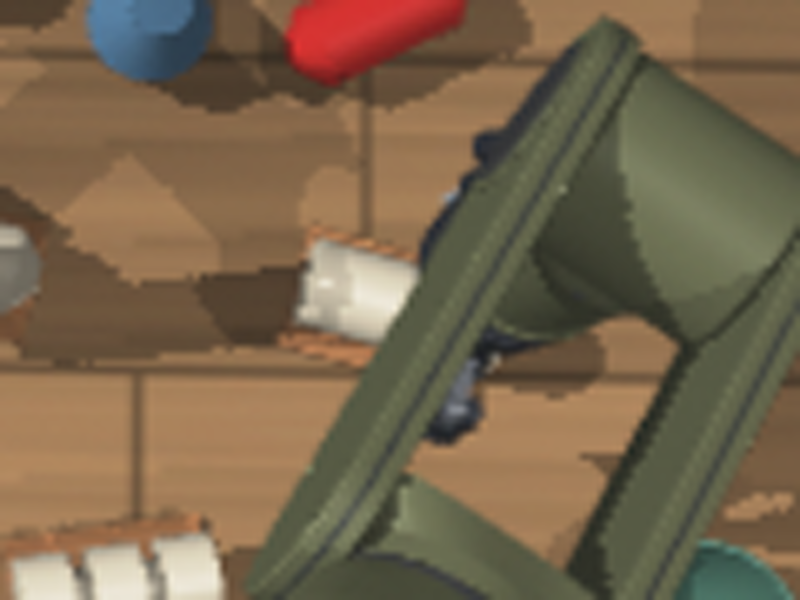

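```bash
python3 - <<'E'
from mv import *
u0=proj('side',[601,-348,40]).astype(int)
for P in([596.15,-347.7,87],[601.4,-347.8,31]): print((proj('side',P)-u0+[60,45])*6.667)
E
```

```text
[413.23 249.09]
[401.83 311.87]
```

carry_out(
  rows=[
    {"travel": [0.01, 0.03, 0.15], "angular": [0, 0, 0], "grip": 0},
    {"travel": [0.01, 0.03, 0.36], "angular": [0, 0, 0], "grip": 0},
    {"travel": [0.01, 0.03, 0.36], "angular": [0, 0, 0], "grip": 0},
    {"travel": [0.01, 0.03, 0.36], "angular": [0, 0, 0], "grip": 0},
    {"travel": [0.01, 0.03, 0.36], "angular": [0, 0, 0], "grip": 1},
    {"travel": [0.01, 0.03, 0.36], "angular": [0, 0, 0], "grip": 1},
    {"travel": [0.01, 0.03, 0.36], "angular": [0, 0, 0], "grip": 1},
    {"travel": [0.01, 0.03, 0.36], "angular": [0, 0, 0], "grip": 1},
  ],
)

```text
t: 3.07
position: [602.3, -348.1, 22.5]
eef_rot: [0.793, 0.609, -0.002, -0.002]
wrist_force: [-11.8, 2.2, 9.2]
gripper_width: 44.5
```

carry_out(
  rows=[
    {"travel": [0, 0, 0], "angular": [0, 0, 0], "grip": 1},
    {"travel": [0, 0, 0], "angular": [0, 0, 0], "grip": 1},
    {"travel": [0, 0, 0], "angular": [0, 0, 0], "grip": 1},
  ],
)

```text
t: 3.32
position: [602.4, -348.1, 22.5]
eef_rot: [0.793, 0.609, -0.002, -0.002]
wrist_force: [-10.7, 1.7, 10.6]
gripper_width: 44.4
```

```bash
python3 - <<'E'
from mv import *
go([601.4,-347.8,210],down(75.5))
E
```

```text
t 3.32 travel [-0.   -0.01 -0.94] ang [-0.    0.   -0.01] rows 4.496854472914228 0.08264945112963963 F [-10.75   1.74  10.58] w 44.36411894528652 pos [ 602.36 -348.06   22.48]
```

carry_out(
  rows=[
    {"travel": [0, 0, -0.1], "angular": [0, 0, 0], "grip": 1},
    {"travel": [0, 0, -0.4], "angular": [0, 0, 0], "grip": 1},
    {"travel": [0, 0, -0.7], "angular": [0, 0, 0], "grip": 1},
    {"travel": [0, 0, -0.7], "angular": [0, 0, 0], "grip": 1},
    {"travel": [0, 0, -0.7], "angular": [0, 0, 0], "grip": 1},
    {"travel": [0, 0, -0.7], "angular": [0, 0, 0], "grip": 1},
  ],
)

```text
t: 3.82
position: [608.2, -349.9, 164.9]
eef_rot: [0.794, 0.608, 0.002, 0.005]
wrist_force: [-0.8, -0.4, -1.7]
gripper_width: 44.1
```

```bash
python3 - <<'E'
from mv import *
go(mouth(75),MT)
s=get_state();P=cen(s);print(P)
for c in('side','top'):
    im=cams.camera(c);u,v=proj(c,P).astype(int)
    cv2.imwrite(f'pics/{c}2.png',cv2.resize(im[v-45:v+45,u-60:u+60,::-1],(800,600),interpolation=cv2.INTER_CUBIC));np.save(f'pics/{c}2.npy',im)
E
```

```text
t 3.82 travel [ 2.3  -0.72 -0.29] ang [-0.32  0.07 -0.24] rows 11.630323071205344 5.1343689573818745 F [-0.82 -0.39 -1.65] w 44.12369692602856 pos [ 608.22 -349.95  164.94]
[ 608.06 -349.84  183.93]
```

View pics/side2.png

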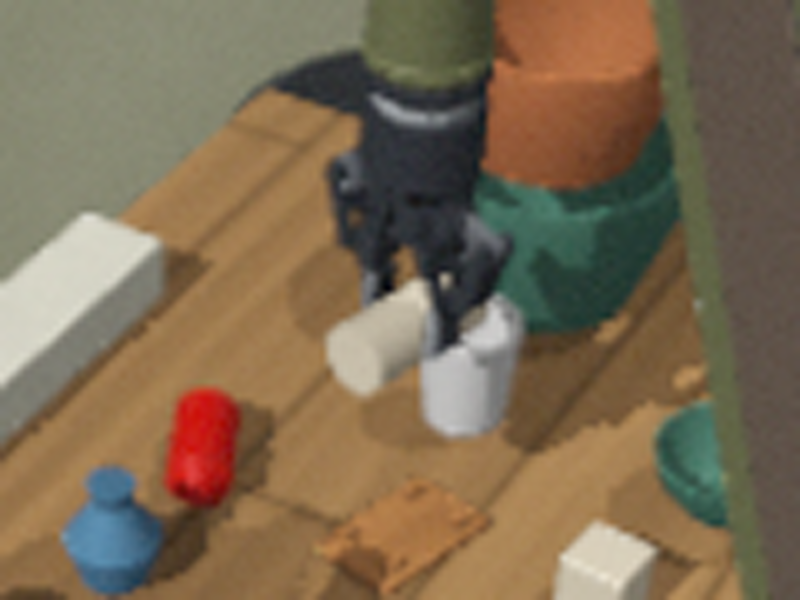

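```bash
cat > chk.py <<'E'
from mv import *
import sys
# crop helper: overlay predicted held prop
def show(name,cs=('side',),d=8.5,ax=0,half=(60,45),newimg=True,fn=None):
    s=get_state();M=Ro.from_quat(s['eef_rot']).as_matrix()
    C=s['position']-d*M[:,2]+ax*M[:,0]
    for c in cs:
        im=cams.camera(c) if newimg else np.load(fn)
        o=proj(c,C).astype(int)-np.array(half);k=800/(2*half[0])
        a=cv2.resize(im[o[1]:o[1]+2*half[1],o[0]:o[0]+2*half[0],::-1],None,fx=k,fy=k,interpolation=cv2.INTER_CUBIC)
        for e in(-50,50):
            t=np.linspace(0,2*np.pi,30)
            q=np.array([(proj(c,C+e*M[:,0]+23*(np.cos(x)*M[:,1]+np.sin(x)*M[:,2]))+.5-o)*k for x in t])
            cv2.polylines(a,[q.astype(np.int32)],True,(0,255,0) if e>0 else (255,0,255),1,cv2.LINE_AA)
        cv2.imwrite(f'pics/{name}_{c}.png',a)
E
python3 - <<'E'
from chk import *
show('held1a',d=8.5,newimg=False,fn='pics/side2.npy')
show('held1b',d=19,newimg=False,fn='pics/side2.npy')
a=cv2.imread('pics/held1a_side.png')[150:450,250:600];b=cv2.imread('pics/held1b_side.png')[150:450,250:600]
cv2.imwrite('pics/h1.png',np.hstack([a,b]))
print(get_state()['position'])
E
```

```text
[ 605.27 -348.03  159.59]
```

View pics/h1.png

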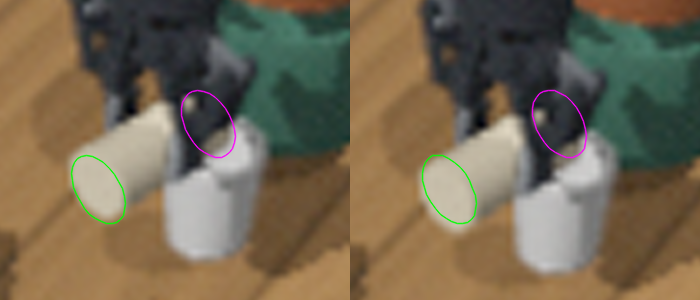

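```bash
python3 - <<'E'
from chk import *
show('h2',d=8.5)
a=cv2.imread('pics/h2_side.png')
cv2.imwrite('pics/h2.png',a[150:450,250:600].repeat(2,0).repeat(2,1));print(get_state()['position'],get_state()['t'])
E
```

```text
[ 604.69 -347.65  158.17] 3.9667
```

View pics/h2.png

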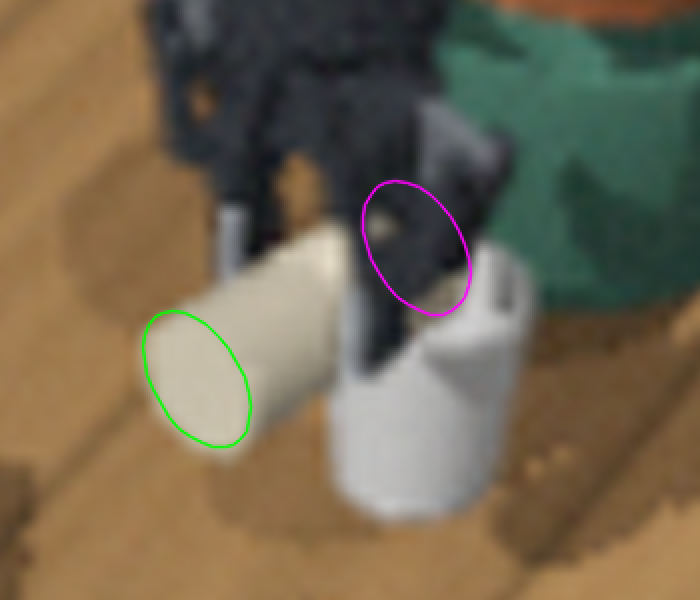

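```bash
sed -i 's/^def mouth.*/def mouth(h,d=19): return W(p,[175,0,23+h])-Rm[:,2]*d/' mv.py; python3 - <<'E'
from mv import *
print(mouth(75,8)); go(mouth(75,8),MT); M=Ro.from_quat(get_state()['eef_rot']).as_matrix(); print(M)
E
```

```text
[581.52 130.69 230.04]
 t 3.97 travel [ 2.28 -0.73 -0.35] ang [-0.33  0.06 -0.24] rows 11.613116417351804 5.206719988308802 F [-0.14  0.13 -1.76] w 44.20822532990502 pos [ 604.69 -347.65  158.17]
[[ 0.26  0.97 -0.  ]
 [ 0.97 -0.26  0.  ]
 [ 0.   -0.   -1.  ]]
```

carry_out(
  rows=[
    {"travel": [0.1, -0.03, -0.3], "angular": [0, 0, 0], "grip": 1},
    {"travel": [1, -0.32, -0.35], "angular": [-0.15, 0.03, -0.12], "grip": 1},
    {"travel": [1, -0.32, -0.35], "angular": [-0.15, 0.03, -0.12], "grip": 1},
    {"travel": [1, -0.32, -0.35], "angular": [-0.15, 0.03, -0.12], "grip": 1},
    {"travel": [1, -0.32, -0.35], "angular": [-0.15, 0.03, -0.12], "grip": 1},
    {"travel": [1, -0.32, -0.35], "angular": [-0.15, 0.03, -0.12], "grip": 1},
    {"travel": [1, -0.32, -0.35], "angular": [-0.15, 0.03, -0.12], "grip": 1},
    {"travel": [1, -0.32, -0.35], "angular": [-0.15, 0.03, -0.12], "grip": 1},
  ],
)

```text
t: 4.63
position: [594.6, -136.4, 227.6]
eef_rot: [0.726, 0.677, 0.089, 0.077]
wrist_force: [0.0, -1.1, -1.9]
gripper_width: 44.1
```

```bash
python3 - <<'E'
from mv import *
go(mouth(75,8),MT)
E
```

```text
t 4.63 travel [ 1.33 -0.15 -0.01] ang [-0.18  0.03 -0.12] rows 6.413189297453914 2.7599134828050116 F [ 0.03 -1.08 -1.89] w 44.0535175956893 pos [ 594.56 -136.41  227.63]
```

carry_out(
  rows=[
    {"travel": [0.7, -0.1, -0.03], "angular": [-0.18, 0.03, -0.12], "grip": 1},
    {"travel": [0.7, -0.1, -0.03], "angular": [-0.18, 0.03, -0.12], "grip": 1},
    {"travel": [0.7, -0.1, -0.03], "angular": [-0.18, 0.03, -0.12], "grip": 1},
    {"travel": [0.7, -0.1, -0.03], "angular": [-0.18, 0.03, -0.12], "grip": 1},
    {"travel": [0.7, -0.1, -0.03], "angular": [-0.18, 0.03, -0.12], "grip": 1},
  ],
)

```text
t: 5.05
position: [580.5, 4.7, 229.9]
eef_rot: [0.64, 0.725, 0.192, 0.169]
wrist_force: [0.6, -0.2, -1.6]
gripper_width: 43.9
```

```bash
python3 - <<'E'
from mv import *
go(mouth(75,8),MT)
E
```

```text
t 5.05 travel [0.62 0.07 0.04] ang [-0.01  0.   -0.  ] rows 3.0225589773806956 0.057539241064107606 F [ 0.64 -0.23 -1.61] w 43.89558801861576 pos [580.53   4.66 229.91]
```

carry_out(
  rows=[
    {"travel": [0.2, 0.03, 0.01], "angular": [-0.01, 0, 0], "grip": 1},
    {"travel": [0.4, 0.05, 0.02], "angular": [-0.01, 0, 0], "grip": 1},
    {"travel": [0.62, 0.07, 0.04], "angular": [-0.01, 0, 0], "grip": 1},
    {"travel": [0.62, 0.07, 0.04], "angular": [-0.01, 0, 0], "grip": 1},
    {"travel": [0.62, 0.07, 0.04], "angular": [-0.01, 0, 0], "grip": 1},
    {"travel": [0.62, 0.07, 0.04], "angular": [-0.01, 0, 0], "grip": 1},
  ],
)

```text
t: 5.55
position: [586.4, 126.8, 232.4]
eef_rot: [0.638, 0.722, 0.198, 0.177]
wrist_force: [-0.2, -0.2, -2.5]
gripper_width: 44.4
```

```bash
python3 - <<'E'
from chk import *
show('h3',d=8,cs=('side','top'))
go(mouth(0,8),MT)
E
```

```text
t 5.65 travel [ 0.03 -0.03  0.38] ang [ 0.01  0.   -0.  ] rows 1.813666045801748 0.12767259190498265 F [-0.14 -0.23 -0.84] w 44.3806644934934 pos [586.46 125.5  232.77]
```

View pics/h3_side.png

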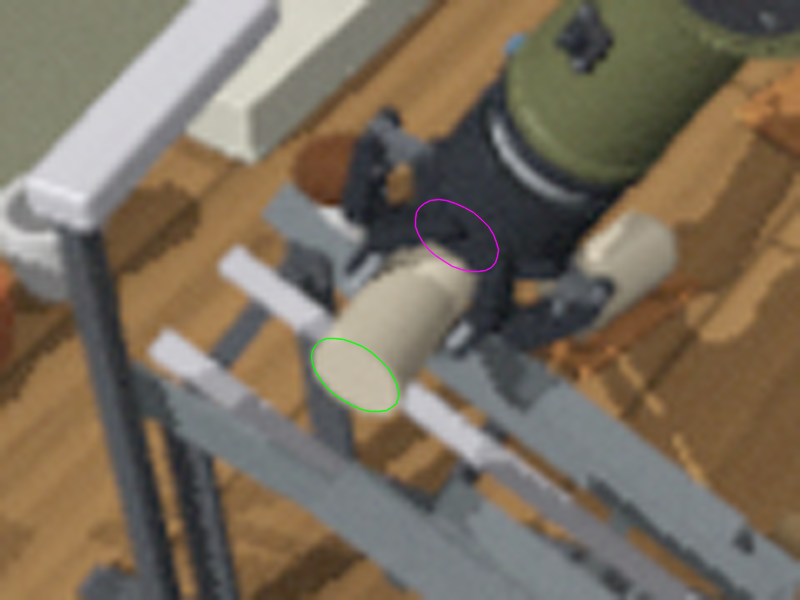

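View pics/h3_top.png

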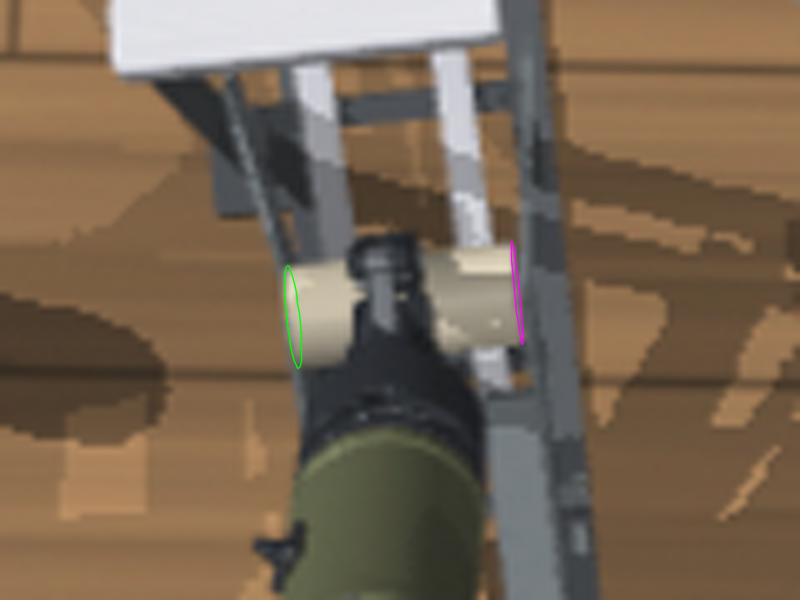

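carry_out(
  rows=[
    {"travel": [0.03, -0.03, 0.1], "angular": [0.01, 0, 0], "grip": 1},
    {"travel": [0.03, -0.03, 0.2], "angular": [0.01, 0, 0], "grip": 1},
    {"travel": [0.03, -0.03, 0.3], "angular": [0.01, 0, 0], "grip": 1},
    {"travel": [0.03, -0.03, 0.34], "angular": [0.01, 0, 0], "grip": 1},
    {"travel": [0.03, -0.03, 0.34], "angular": [0.01, 0, 0], "grip": 1},
    {"travel": [0.03, -0.03, 0.34], "angular": [0.01, 0, 0], "grip": 1},
    {"travel": [0.03, -0.03, 0.34], "angular": [0.01, 0, 0], "grip": 1},
  ],
)

```text
t: 6.23
position: [615.3, 135.8, 173.0]
eef_rot: [0.64, 0.723, 0.194, 0.173]
wrist_force: [-0.6, 0.8, -1.9]
gripper_width: 44.1
```

```bash
python3 - <<'E'
from chk import *
go(mouth(0,8),MT)
show('h4',d=8,cs=('side','top'))
go(mouth(0,8),MT)
E
```

```text
t 6.23 travel [-0.   -0.01  0.04] ang [ 0.  0. -0.] rows 0.20665147601349002 0.0419686853884648 F [-0.61  0.77 -1.85] w 44.13241771103453 pos [615.33 135.82 172.99]
 t 6.33 travel [-0.01 -0.01  0.04] ang [ 0.  0. -0.] rows 0.21906132201102302 0.03975740820927003 F [-0.13 -0.18 -1.84] w 44.069107844347535 pos [615.32 136.38 173.5 ]
```

View pics/h4_side.png

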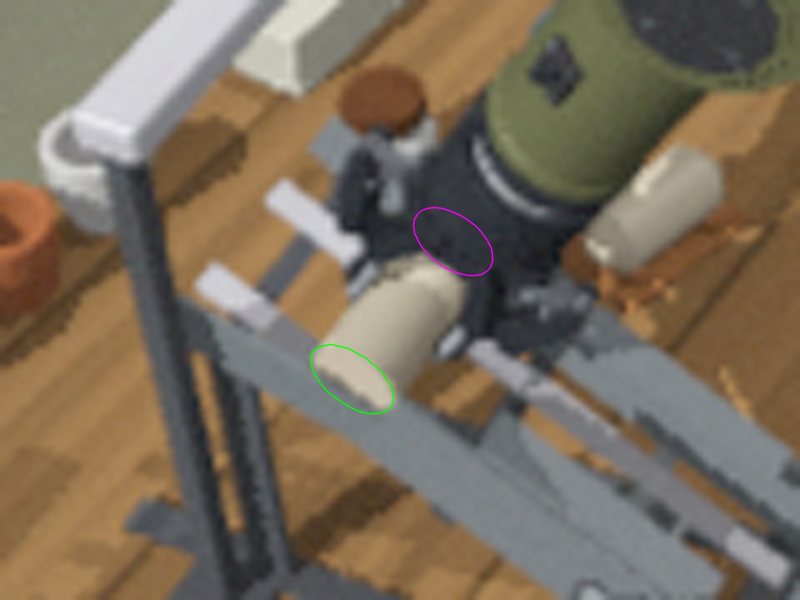

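View pics/h4_top.png

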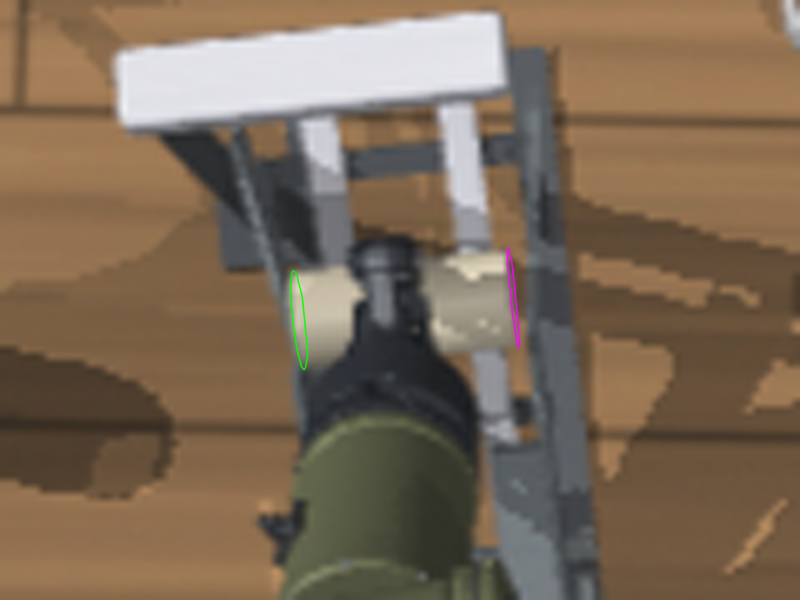

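carry_out(
  rows=[
    {"travel": [-0.015, -0.01, 0.02], "angular": [0, 0, 0], "grip": 1},
    {"travel": [-0.015, -0.01, 0.04], "angular": [0, 0, 0], "grip": 1},
    {"travel": [-0.015, -0.01, 0.045], "angular": [0, 0, 0], "grip": 1},
    {"travel": [-0.015, -0.01, 0.045], "angular": [0, 0, 0], "grip": 1},
    {"travel": [-0.015, -0.01, 0.045], "angular": [0, 0, 0], "grip": 1},
    {"travel": [-0.015, -0.01, 0.045], "angular": [0, 0, 0], "grip": 1},
  ],
)

```text
t: 6.83
position: [618.2, 134.3, 163.4]
eef_rot: [0.64, 0.723, 0.193, 0.173]
wrist_force: [1.2, 0.2, -2.1]
gripper_width: 44.2
```

```bash
python3 - <<'E'
from chk import *
go(mouth(0,8),MT)
E
```

```text
t 6.83 travel [ 0.01  0.01 -0.01] ang [ 0.  0. -0.] rows 0.04952650883370311 0.029152958121202593 F [ 1.21  0.18 -2.05] w 44.22933419056738 pos [618.19 134.25 163.43]
```

carry_out(
  rows=[
    {"travel": [0, 0, 0.01], "angular": [0, 0, 0], "grip": 1},
    {"travel": [0, 0, 0.02], "angular": [0, 0, 0], "grip": 1},
    {"travel": [0, 0, 0.02], "angular": [0, 0, 0], "grip": 1},
    {"travel": [0, 0, 0.02], "angular": [0, 0, 0], "grip": 1},
  ],
)

```text
t: 7.17
position: [618.6, 134.2, 163.0]
eef_rot: [0.64, 0.723, 0.194, 0.173]
wrist_force: [-19.5, -4.0, 24.4]
gripper_width: 44.0
```

carry_out(
  rows=[
    {"travel": [0, 0, -0.015], "angular": [0, 0, 0], "grip": 1},
    {"travel": [0, 0, -0.015], "angular": [0, 0, 0], "grip": 1},
    {"travel": [0, 0, -0.015], "angular": [0, 0, 0], "grip": 0.25},
    {"travel": [0, 0, -0.015], "angular": [0, 0, 0], "grip": 0.25},
    {"travel": [0, 0, -0.015], "angular": [0, 0, 0], "grip": 0.25},
    {"travel": [0, 0, -0.015], "angular": [0, 0, 0], "grip": 0.25},
  ],
)

```text
t: 7.67
position: [618.9, 134.2, 162.2]
eef_rot: [0.64, 0.723, 0.193, 0.172]
wrist_force: [-0.3, -0.6, -0.6]
gripper_width: 64.2
```

```bash
python3 - <<'E'
from chk import *
go(mouth(0,8),MT)
show('h5',d=8,cs=('side',))
E
```

```text
t 7.67 travel [ 0.01  0.01 -0.01] ang [ 0.  0. -0.] rows 0.07550748342813887 0.030002701953765157 F [-0.3  -0.6  -0.58] w 64.23123710780794 pos [618.94 134.23 162.16]
```

View pics/h5_side.png

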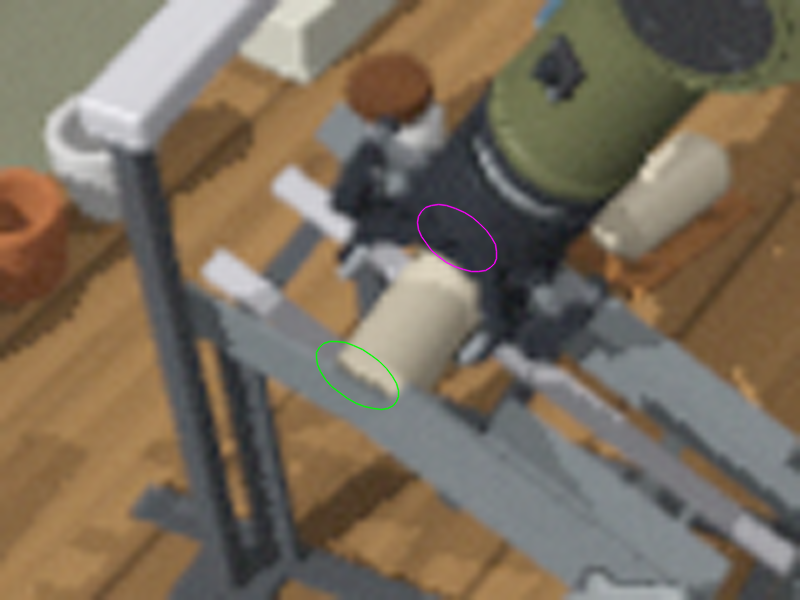

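carry_out(
  rows=[
    {"travel": [0, 0, -0.1], "angular": [0, 0, 0], "grip": 0.25},
    {"travel": [0, 0, -0.2], "angular": [0, 0, 0], "grip": 0.25},
    {"travel": [0, 0, -0.4], "angular": [0, 0, 0], "grip": 0.25},
    {"travel": [0, 0, -0.4], "angular": [0, 0, 0], "grip": 0},
    {"travel": [0, 0, -0.4], "angular": [0, 0, 0], "grip": 0},
  ],
)

```text
t: 8.13
position: [580.1, 129.7, 234.9]
eef_rot: [0.639, 0.723, 0.196, 0.174]
wrist_force: [0.7, -1.0, -0.2]
gripper_width: 84.5
```

```bash
python3 - <<'E'
from chk import *
im=cams.camera('side');cv2.imwrite('pics/s6.png',cv2.resize(im[155:290,160:310,::-1],(667,600),interpolation=cv2.INTER_CUBIC))
go([500,-120,230],down(98.5))
print(cams.camera_info('top').keys())
E
```

```text
t 8.18 travel [-1.19 -0.48 -0.26] ang [ 0.34  0.01 -0.02] rows 6.281872194339269 4.226025205834657 F [-0.81  0.03 -0.15] w 85.00731823894634 pos [579.54 129.57 233.14]
dict_keys(['fx', 'fy', 'cx', 'cy', 'world_from_camera'])
```

View pics/s6.png

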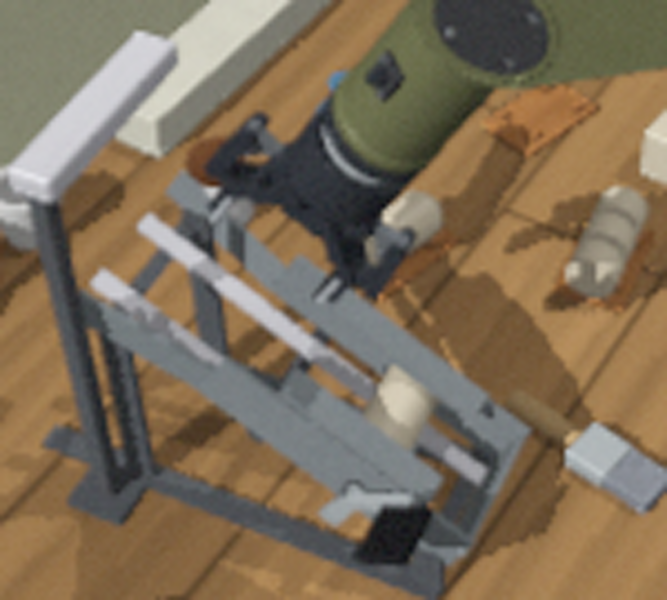

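carry_out(
  rows=[
    {"travel": [-0.3, -0.1, -0.15], "angular": [0.05, 0, 0], "grip": 0},
    {"travel": [-1, -0.4, -0.25], "angular": [0.34, 0.01, -0.02], "grip": 0},
    {"travel": [-1, -0.4, -0.25], "angular": [0.34, 0.01, -0.02], "grip": 0},
    {"travel": [-1, -0.4, -0.25], "angular": [0.34, 0.01, -0.02], "grip": 0},
    {"travel": [-1, -0.4, -0.25], "angular": [0.34, 0.01, -0.02], "grip": 0},
    {"travel": [-1, -0.4, -0.25], "angular": [0.34, 0.01, -0.02], "grip": 0},
    {"travel": [-1, -0.4, -0.25], "angular": [0.34, 0.01, -0.02], "grip": 0},
  ],
)

```text
t: 8.77
position: [510.0, -84.1, 233.2]
eef_rot: [0.652, 0.759, -0.003, -0.006]
wrist_force: [0.1, -0.9, -0.3]
gripper_width: 85.5
```

```bash
python3 - <<'E'
from chk import *
go([454.1,-202.5,120],down(98.5))
im=cams.camera('side');cv2.imwrite('pics/s7.png',cv2.resize(im[155:290,160:310,::-1],(667,600),interpolation=cv2.INTER_CUBIC))
E
```

```text
t 8.77 travel [-0.55 -0.36  0.57] ang [-0.01 -0.    0.  ] rows 4.150094182436344 0.11567951258649421 F [ 0.1  -0.93 -0.34] w 85.4530398482227 pos [510.03 -84.12 233.16]
```

View pics/s7.png

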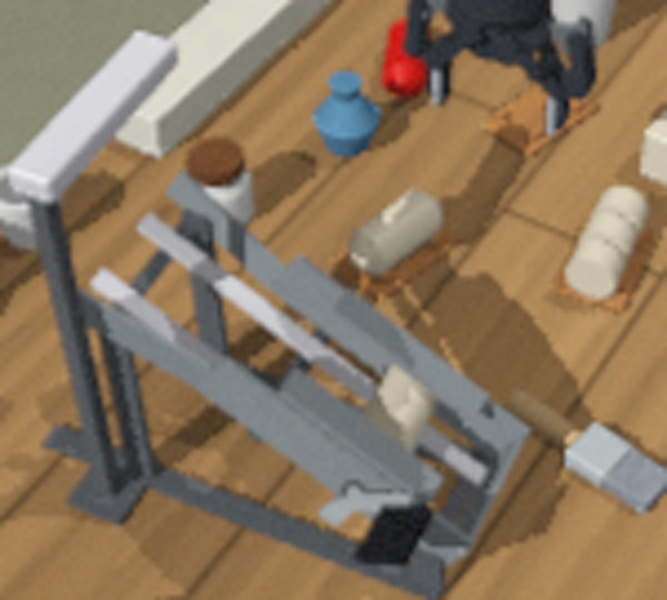

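```bash
python3 - <<'E'
from chk import *
for x in(23,69): print([((proj('side',W(p,[x,y,23]))+.5-[160,155])*4.447).round() for y in(-50,0,50)])
E
```

```text
[array([416., 378.]), array([388., 425.]), array([359., 475.])]
[array([369., 343.]), array([340., 389.]), array([309., 438.])]
```

carry_out(
  rows=[
    {"travel": [-0.55, -0.36, 0.3], "angular": [-0.01, 0, 0], "grip": 0},
    {"travel": [-0.55, -0.36, 0.57], "angular": [-0.01, 0, 0], "grip": 0},
    {"travel": [-0.55, -0.36, 0.57], "angular": [-0.01, 0, 0], "grip": 0},
    {"travel": [-0.55, -0.36, 0.57], "angular": [-0.01, 0, 0], "grip": 0},
    {"travel": [-0.55, -0.36, 0.57], "angular": [-0.01, 0, 0], "grip": 0},
    {"travel": [-0.55, -0.36, 0.57], "angular": [-0.01, 0, 0], "grip": 0},
    {"travel": [-0.55, -0.36, 0.57], "angular": [-0.01, 0, 0], "grip": 0},
  ],
)

```text
t: 9.4
position: [454.5, -198.9, 121.3]
eef_rot: [0.65, 0.76, 0.004, -0.001]
wrist_force: [-0.7, 0.4, 0.2]
gripper_width: 85.3
```

```bash
python3 - <<'E'
from chk import *
go([454.1,-202.5,13],down(98.5))
im=cams.camera('side');cv2.imwrite('pics/s8.png',cv2.resize(im[160:265,240:380,::-1],(800,600),interpolation=cv2.INTER_CUBIC))
E
```

```text
t 9.4 travel [-0.02 -0.01  0.54] ang [ 0. -0.  0.] rows 2.5985772752798932 0.0871729477830348 F [-0.65  0.37  0.21] w 85.3148649850217 pos [ 454.51 -198.87  121.3 ]
```

View pics/s8.png

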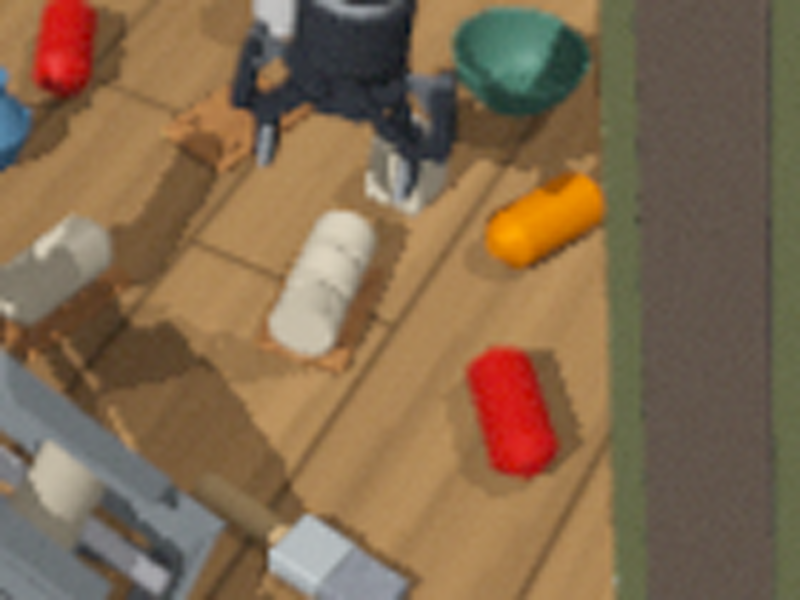

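carry_out(
  rows=[
    {"travel": [-0.02, -0.01, 0.2], "angular": [0, 0, 0], "grip": 0},
    {"travel": [-0.02, -0.01, 0.35], "angular": [0, 0, 0], "grip": 0},
    {"travel": [-0.02, -0.01, 0.5], "angular": [0, 0, 0], "grip": 0},
    {"travel": [-0.02, -0.01, 0.5], "angular": [0, 0, 0], "grip": 0},
    {"travel": [-0.02, -0.01, 0.5], "angular": [0, 0, 0], "grip": 0},
    {"travel": [-0.02, -0.01, 0.5], "angular": [0, 0, 0], "grip": 0},
    {"travel": [-0.02, -0.01, 0.5], "angular": [0, 0, 0], "grip": 0},
  ],
)

```text
t: 10.03
position: [455.7, -204.0, 23.8]
eef_rot: [0.65, 0.76, 0.005, 0.002]
wrist_force: [0.9, 0.0, -0.2]
gripper_width: 85.5
```

```bash
python3 - <<'E'
from chk import *
go([454.1,-202.5,13],down(98.5))
im=cams.camera('side');cv2.imwrite('pics/s9.png',cv2.resize(im[170:245,250:350,::-1],(800,600),interpolation=cv2.INTER_CUBIC))
E
```

```text
t 10.03 travel [ 0.01 -0.01  0.05] ang [ 0.01 -0.    0.01] rows 0.2646066034902145 0.10378084643002566 F [ 0.9   0.03 -0.24] w 85.49141941319992 pos [ 455.66 -204.03   23.82]
```

View pics/s9.png

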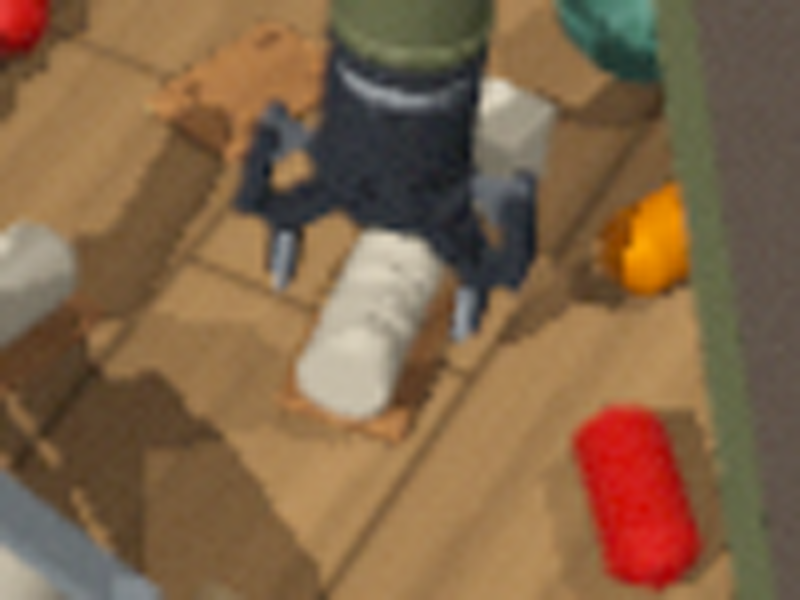

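carry_out(
  rows=[
    {"travel": [0.01, -0.01, 0.045], "angular": [0.01, 0, 0], "grip": 0},
    {"travel": [0.01, -0.01, 0.045], "angular": [0.01, 0, 0], "grip": 0},
    {"travel": [0.01, -0.01, 0.045], "angular": [0.01, 0, 0], "grip": 0},
    {"travel": [0.01, -0.01, 0.045], "angular": [0.01, 0, 0], "grip": 0},
    {"travel": [0.01, -0.01, 0.045], "angular": [0.01, 0, 0], "grip": 1},
    {"travel": [0.01, -0.01, 0.045], "angular": [0.01, 0, 0], "grip": 1},
    {"travel": [0.01, -0.01, 0.045], "angular": [0.01, 0, 0], "grip": 1},
    {"travel": [0.01, -0.01, 0.045], "angular": [0.01, 0, 0], "grip": 1},
  ],
)

```text
t: 10.75
position: [453.5, -202.3, 13.4]
eef_rot: [0.651, 0.759, -0.001, -0.003]
wrist_force: [4.9, 2.4, 2.7]
gripper_width: 44.9
```

carry_out(
  rows=[
    {"travel": [0, 0, 0], "angular": [0, 0, 0], "grip": 1},
    {"travel": [0, 0, 0], "angular": [0, 0, 0], "grip": 1},
    {"travel": [0, 0, 0], "angular": [0, 0, 0], "grip": 1},
  ],
)

```text
t: 11.0
position: [453.5, -202.3, 13.4]
eef_rot: [0.65, 0.76, -0.001, -0.003]
wrist_force: [3.4, 2.8, 4.1]
gripper_width: 44.5
```

carry_out(
  rows=[
    {"travel": [0, 0, -0.15], "angular": [0, 0, 0], "grip": 1},
    {"travel": [0, 0, -0.4], "angular": [0, 0, 0], "grip": 1},
    {"travel": [0, 0, -0.7], "angular": [0, 0, 0], "grip": 1},
    {"travel": [0, 0, -1], "angular": [0, 0, 0], "grip": 1},
    {"travel": [0, 0, -1], "angular": [0, 0, 0], "grip": 1},
    {"travel": [0, 0, -1], "angular": [0, 0, 0], "grip": 1},
  ],
)

```text
t: 11.5
position: [456.7, -204.8, 219.8]
eef_rot: [0.65, 0.76, -0.001, 0.001]
wrist_force: [1.1, -0.0, -2.1]
gripper_width: 44.9
```

```bash
python3 - <<'E'
from chk import *
show('g1',d=17.6,cs=('side',))
print(mouth(75,17.6));go(mouth(75,17.6),MT)
E
```

```text
[586.29 131.29 221.73]
 t 11.55 travel [ 1.56  0.91 -0.03] ang [-0.34 -0.    0.02] rows 8.635659917921595 4.214371023820449 F [-0.07 -0.11 -2.66] w 44.64960542553834 pos [ 455.68 -204.27  217.24]
```

View pics/g1_side.png

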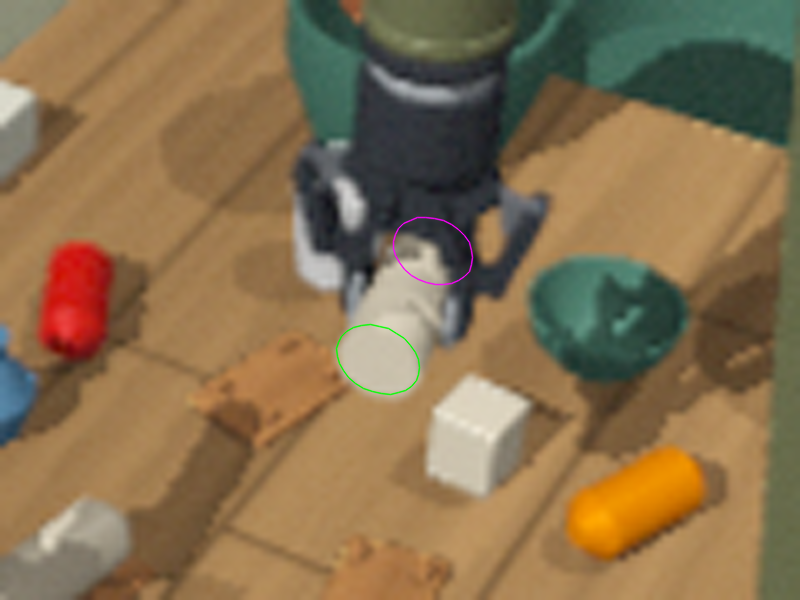

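carry_out(
  rows=[
    {"travel": [0.3, 0.4, -0.05], "angular": [-0.1, 0, 0.01], "grip": 1},
    {"travel": [0.9, 0.85, -0.05], "angular": [-0.3, 0, 0.02], "grip": 1},
    {"travel": [0.9, 0.85, -0.05], "angular": [-0.3, 0, 0.02], "grip": 1},
    {"travel": [0.9, 0.85, -0.05], "angular": [-0.3, 0, 0.02], "grip": 1},
    {"travel": [0.9, 0.85, -0.05], "angular": [-0.3, 0, 0.02], "grip": 1},
    {"travel": [0.9, 0.85, -0.05], "angular": [-0.3, 0, 0.02], "grip": 1},
    {"travel": [0.9, 0.85, -0.05], "angular": [-0.3, 0, 0.02], "grip": 1},
    {"travel": [0.9, 0.85, -0.05], "angular": [-0.3, 0, 0.02], "grip": 1},
  ],
)

```text
t: 12.22
position: [592.0, 4.2, 218.9]
eef_rot: [0.644, 0.731, 0.174, 0.144]
wrist_force: [0.7, -0.8, -2.0]
gripper_width: 44.5
```

```bash
python3 - <<'E'
from chk import *
go(mouth(75,17.6),MT)
E
```

```text
t 12.22 travel [0.63 0.05 0.02] ang [-0.04 -0.01 -0.  ] rows 3.0505661968660247 0.5514423484344058 F [ 0.73 -0.81 -1.98] w 44.53104870196719 pos [591.99   4.24 218.93]
```

carry_out(
  rows=[
    {"travel": [0.2, 0.02, 0], "angular": [-0.04, -0.01, 0], "grip": 1},
    {"travel": [0.4, 0.04, 0.01], "angular": [-0.04, -0.01, 0], "grip": 1},
    {"travel": [0.62, 0.05, 0.01], "angular": [-0.04, -0.01, 0], "grip": 1},
    {"travel": [0.62, 0.05, 0.01], "angular": [-0.04, -0.01, 0], "grip": 1},
    {"travel": [0.62, 0.05, 0.01], "angular": [-0.04, -0.01, 0], "grip": 1},
    {"travel": [0.62, 0.05, 0.01], "angular": [-0.04, -0.01, 0], "grip": 1},
    {"travel": [0.62, 0.05, 0.01], "angular": [-0.04, -0.01, 0], "grip": 1},
  ],
)

```text
t: 12.8
position: [586.9, 123.9, 224.7]
eef_rot: [0.642, 0.722, 0.192, 0.172]
wrist_force: [-0.0, 0.3, -2.9]
gripper_width: 44.6
```

```bash
python3 - <<'E'
from chk import *
show('g2',d=17.6,cs=('side','top'))
go(mouth(0,17.6),MT)
E
```

```text
t 12.9 travel [ 0.04 -0.01  0.39] ang [-0.    0.   -0.01] rows 1.8791227592095272 0.08067110809576819 F [-0.17 -0.97 -2.27] w 44.22339830416126 pos [587.54 123.57 225.29]
```

View pics/g2_side.png

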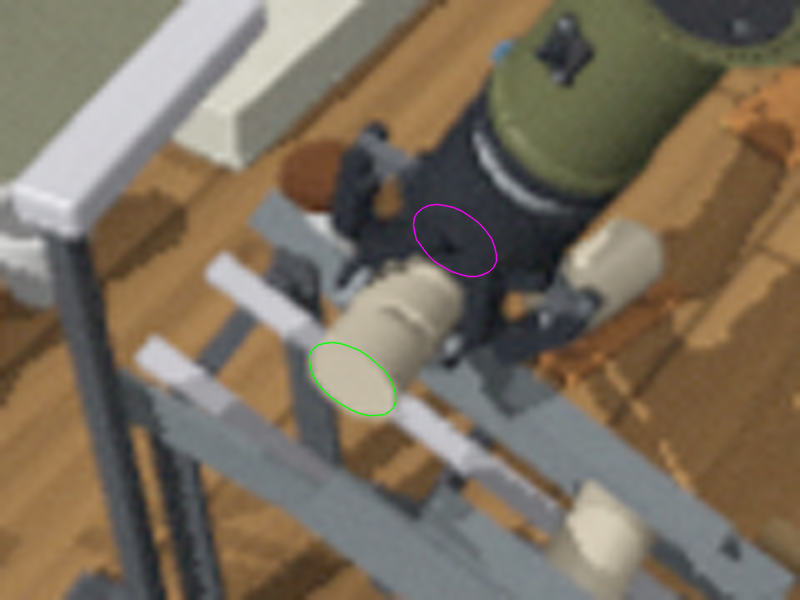

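View pics/g2_top.png

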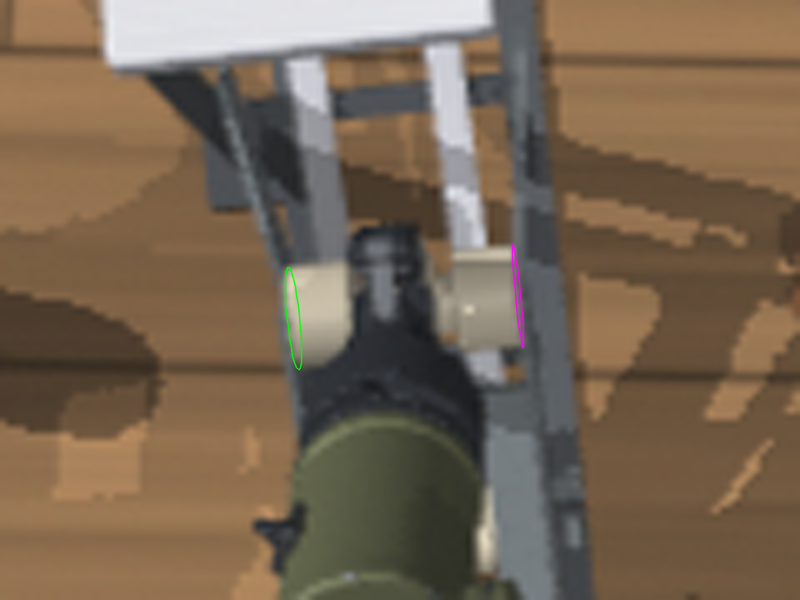

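carry_out(
  rows=[
    {"travel": [0.02, -0.01, 0.1], "angular": [0, 0, 0], "grip": 1},
    {"travel": [0.03, -0.01, 0.2], "angular": [0, 0, 0], "grip": 1},
    {"travel": [0.03, -0.01, 0.3], "angular": [0, 0, 0], "grip": 1},
    {"travel": [0.03, -0.01, 0.36], "angular": [0, 0, 0], "grip": 1},
    {"travel": [0.03, -0.01, 0.37], "angular": [0, 0, 0], "grip": 1},
    {"travel": [0.03, -0.01, 0.37], "angular": [0, 0, 0], "grip": 1},
    {"travel": [0.03, -0.01, 0.37], "angular": [0, 0, 0], "grip": 1},
    {"travel": [0.03, -0.01, 0.37], "angular": [0, 0, 0], "grip": 1},
  ],
)

```text
t: 13.57
position: [622.4, 135.4, 162.0]
eef_rot: [0.642, 0.722, 0.194, 0.173]
wrist_force: [0.8, -0.6, -2.9]
gripper_width: 44.5
```

```bash
python3 - <<'E'
from chk import *
go(mouth(0,17.6),MT)
E
```

```text
t 13.57 travel [ 0.   -0.01  0.03] ang [ 0.  0. -0.] rows 0.12854412232434959 0.06351491649743164 F [ 0.8  -0.62 -2.89] w 44.53466547253557 pos [622.4  135.42 162.  ]
```

carry_out(
  rows=[
    {"travel": [-0.005, -0.01, 0.015], "angular": [0, 0, 0], "grip": 1},
    {"travel": [-0.005, -0.01, 0.025], "angular": [0, 0, 0], "grip": 1},
    {"travel": [-0.005, -0.01, 0.03], "angular": [0, 0, 0], "grip": 1},
    {"travel": [-0.005, -0.01, 0.03], "angular": [0, 0, 0], "grip": 1},
    {"travel": [-0.005, -0.01, 0.03], "angular": [0, 0, 0], "grip": 1},
  ],
)

```text
t: 13.98
position: [623.1, 134.8, 155.4]
eef_rot: [0.641, 0.722, 0.193, 0.173]
wrist_force: [-5.1, -2.6, 4.0]
gripper_width: 44.9
```

carry_out(
  rows=[
    {"travel": [0, 0, -0.005], "angular": [0, 0, 0], "grip": 1},
    {"travel": [0, 0, -0.005], "angular": [0, 0, 0], "grip": 0.25},
    {"travel": [0, 0, -0.005], "angular": [0, 0, 0], "grip": 0.25},
    {"travel": [0, 0, -0.005], "angular": [0, 0, 0], "grip": 0.25},
    {"travel": [0, 0, -0.005], "angular": [0, 0, 0], "grip": 0.25},
  ],
)

```text
t: 14.4
position: [623.3, 135.0, 155.7]
eef_rot: [0.641, 0.722, 0.193, 0.173]
wrist_force: [-0.9, 0.7, -0.2]
gripper_width: 64.2
```

carry_out(
  rows=[
    {"travel": [0, 0, -0.1], "angular": [0, 0, 0], "grip": 0.25},
    {"travel": [0, 0, -0.2], "angular": [0, 0, 0], "grip": 0.25},
    {"travel": [0, 0, -0.45], "angular": [0, 0, 0], "grip": 0.25},
    {"travel": [0, 0, -0.45], "angular": [0, 0, 0], "grip": 0},
    {"travel": [0, 0, -0.45], "angular": [0, 0, 0], "grip": 0},
  ],
)

```text
t: 14.82
position: [579.5, 130.1, 237.7]
eef_rot: [0.641, 0.721, 0.196, 0.175]
wrist_force: [-0.5, 0.9, 0.2]
gripper_width: 84.8
```

```bash
python3 - <<'E'
from chk import *
im=cams.camera('side');cv2.imwrite('pics/s10.png',cv2.resize(im[155:290,160:310,::-1],(667,600),interpolation=cv2.INTER_CUBIC))
go([600,-20,240],down(78.9))
E
```

```text
t 14.87 travel [-0.76  0.02 -0.01] ang [ 0.33 -0.05  0.19] rows 3.631907334930654 4.899062221306562 F [-0.86  0.68 -0.12] w 85.61992754953762 pos [579.17 129.95 235.69]
```

View pics/s10.png

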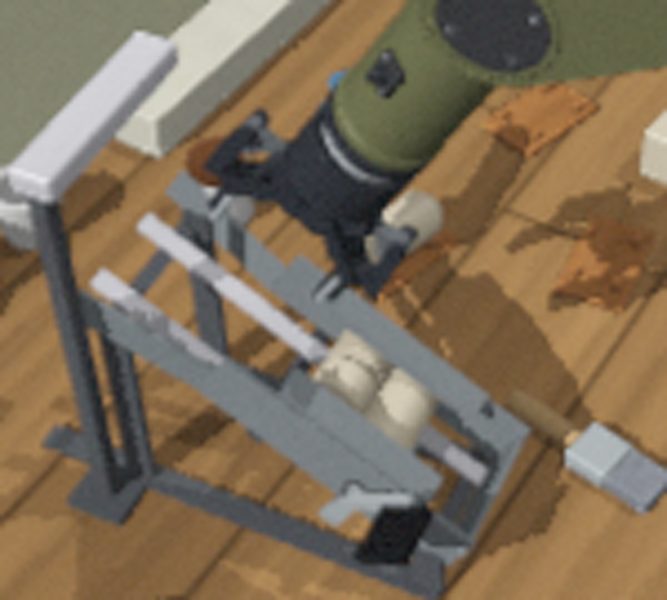

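carry_out(
  rows=[
    {"travel": [-0.3, 0, -0.1], "angular": [0.05, -0.01, 0.03], "grip": 0},
    {"travel": [-0.76, 0.02, -0.03], "angular": [0.33, -0.05, 0.19], "grip": 0},
    {"travel": [-0.76, 0.02, -0.03], "angular": [0.33, -0.05, 0.19], "grip": 0},
    {"travel": [-0.76, 0.02, -0.03], "angular": [0.33, -0.05, 0.19], "grip": 0},
    {"travel": [-0.76, 0.02, -0.03], "angular": [0.33, -0.05, 0.19], "grip": 0},
    {"travel": [-0.76, 0.02, -0.03], "angular": [0.33, -0.05, 0.19], "grip": 0},
    {"travel": [-0.76, 0.02, -0.03], "angular": [0.33, -0.05, 0.19], "grip": 0},
  ],
)

```text
t: 15.45
position: [598.2, -21.7, 237.9]
eef_rot: [0.77, 0.638, -0.0, -0.0]
wrist_force: [-0.7, -0.5, 0.3]
gripper_width: 85.5
```

```bash
python3 - <<'E'
from chk import *
go([623.8,-111,120],down(78.9))
E
```

```text
t 15.45 travel [-0.41  0.21  0.59] ang [-0. -0.  0.] rows 3.59941343617894 0.05035558385085139 F [-0.68 -0.49  0.26] w 85.53266049913528 pos [598.24 -21.75 237.94]
```

carry_out(
  rows=[
    {"travel": [-0.2, 0.1, 0.1], "angular": [0, 0, 0], "grip": 0},
    {"travel": [-0.41, 0.21, 0.4], "angular": [0, 0, 0], "grip": 0},
    {"travel": [-0.41, 0.21, 0.59], "angular": [0, 0, 0], "grip": 0},
    {"travel": [-0.41, 0.21, 0.59], "angular": [0, 0, 0], "grip": 0},
    {"travel": [-0.41, 0.21, 0.59], "angular": [0, 0, 0], "grip": 0},
    {"travel": [-0.41, 0.21, 0.59], "angular": [0, 0, 0], "grip": 0},
    {"travel": [-0.41, 0.21, 0.59], "angular": [0, 0, 0], "grip": 0},
    {"travel": [-0.41, 0.21, 0.59], "angular": [0, 0, 0], "grip": 0},
  ],
)

```text
t: 16.12
position: [623.9, -108.5, 125.7]
eef_rot: [0.77, 0.638, 0.002, 0.002]
wrist_force: [0.1, -0.1, -0.7]
gripper_width: 85.2
```

```bash
python3 - <<'E'
from chk import *
go([623.8,-111,15],down(78.9))
E
```

```text
t 16.12 travel [-0.01 -0.    0.55] ang [ 0.   -0.    0.01] rows 2.655525086118117 0.0827876618116558 F [ 0.15 -0.06 -0.72] w 85.1644170934851 pos [ 623.85 -108.55  125.71]
```

carry_out(
  rows=[
    {"travel": [0, 0, 0.2], "angular": [0, 0, 0], "grip": 0},
    {"travel": [0, 0, 0.35], "angular": [0, 0, 0], "grip": 0},
    {"travel": [0, 0, 0.48], "angular": [0, 0, 0], "grip": 0},
    {"travel": [0, 0, 0.48], "angular": [0, 0, 0], "grip": 0},
    {"travel": [0, 0, 0.48], "angular": [0, 0, 0], "grip": 0},
    {"travel": [0, 0, 0.48], "angular": [0, 0, 0], "grip": 0},
    {"travel": [0, 0, 0.48], "angular": [0, 0, 0], "grip": 0},
    {"travel": [0, 0, 0.48], "angular": [0, 0, 0], "grip": 0},
  ],
)

```text
t: 16.78
position: [624.8, -109.9, 29.7]
eef_rot: [0.77, 0.638, 0.002, 0.003]
wrist_force: [-0.1, -0.7, 0.1]
gripper_width: 85.2
```

```bash
python3 - <<'E'
from chk import *
im=cams.camera('side');cv2.imwrite('pics/s11.png',cv2.resize(im[155:230,205:305,::-1],(800,600),interpolation=cv2.INTER_CUBIC))
go([623.8,-111,14],down(78.9))
E
```

```text
t 16.83 travel [-0.01 -0.    0.08] ang [0. 0. 0.] rows 0.3670902109598136 0.07080044939255441 F [ 0.83  1.09 -0.3 ] w 85.1952851241321 pos [ 624.44 -109.9    29.25]
```

View pics/s11.png

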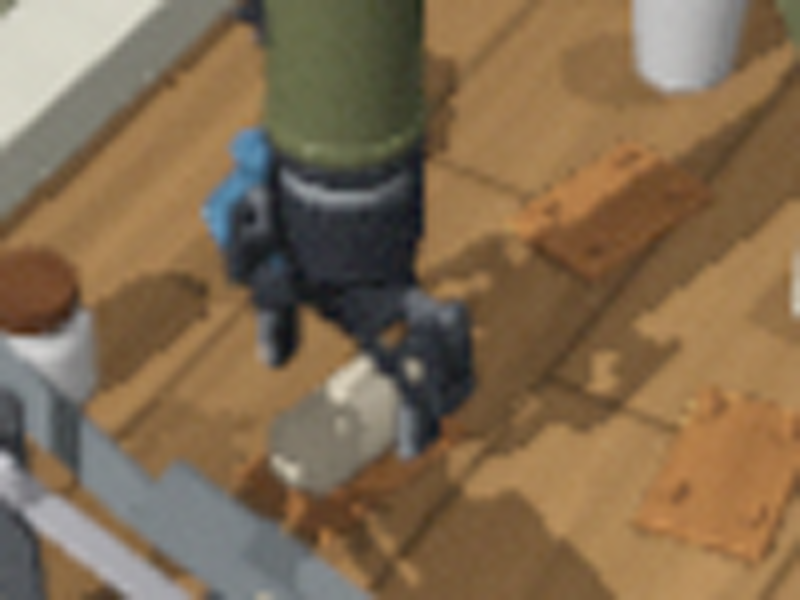

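carry_out(
  rows=[
    {"travel": [-0.005, 0, 0.04], "angular": [0, 0, 0], "grip": 0},
    {"travel": [-0.005, 0, 0.07], "angular": [0, 0, 0], "grip": 0},
    {"travel": [-0.005, 0, 0.07], "angular": [0, 0, 0], "grip": 0},
    {"travel": [-0.005, 0, 0.07], "angular": [0, 0, 0], "grip": 0},
    {"travel": [-0.005, 0, 0.07], "angular": [0, 0, 0], "grip": 0},
  ],
)

```text
t: 17.25
position: [622.5, -110.7, 12.6]
eef_rot: [0.77, 0.638, 0.0, 0.0]
wrist_force: [0.8, -0.5, -0.0]
gripper_width: 85.3
```

carry_out(
  rows=[
    {"travel": [0, 0, 0], "angular": [0, 0, 0], "grip": 1},
    {"travel": [0, 0, 0], "angular": [0, 0, 0], "grip": 1},
    {"travel": [0, 0, 0], "angular": [0, 0, 0], "grip": 1},
    {"travel": [0, 0, 0], "angular": [0, 0, 0], "grip": 1},
    {"travel": [0, 0, 0], "angular": [0, 0, 0], "grip": 1},
    {"travel": [0, 0, 0], "angular": [0, 0, 0], "grip": 1},
  ],
)

```text
t: 17.75
position: [623.8, -110.9, 13.7]
eef_rot: [0.77, 0.638, 0.001, 0.002]
wrist_force: [1.5, 0.1, 2.9]
gripper_width: 44.8
```

d ≈ 17.3. Lifting.

carry_out(
  rows=[
    {"travel": [0, 0, -0.15], "angular": [0, 0, 0], "grip": 1},
    {"travel": [0, 0, -0.4], "angular": [0, 0, 0], "grip": 1},
    {"travel": [0, 0, -0.7], "angular": [0, 0, 0], "grip": 1},
    {"travel": [0, 0, -1], "angular": [0, 0, 0], "grip": 1},
    {"travel": [0, 0, -1], "angular": [0, 0, 0], "grip": 1},
    {"travel": [0, 0, -1], "angular": [0, 0, 0], "grip": 1},
  ],
)

```text
t: 18.25
position: [626.5, -111.5, 221.8]
eef_rot: [0.77, 0.638, 0.005, 0.006]
wrist_force: [1.3, -0.1, -0.6]
gripper_width: 44.7
```

```bash
python3 - <<'E'
from chk import *
show('t1',d=17.3,cs=('side',))
go(mouth(75,17.3),MT)
E
```

```text
t 18.3 travel [ 1.16 -0.42 -0.02] ang [-0.32  0.05 -0.19] rows 5.892735405866579 4.776571395276777 F [ 1.3   0.06 -1.08] w 44.5541255824504 pos [ 625.33 -111.29  218.97]
```

View pics/t1_side.png

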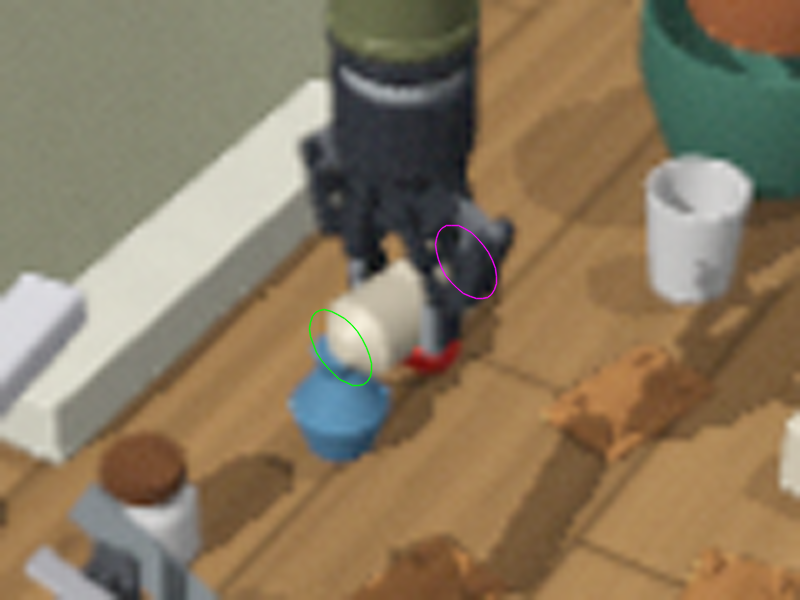

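carry_out(
  rows=[
    {"travel": [0.05, -0.15, -0.05], "angular": [-0.08, 0.01, -0.05], "grip": 1},
    {"travel": [0.15, -0.3, -0.05], "angular": [-0.16, 0.03, -0.1], "grip": 1},
    {"travel": [0.3, -0.4, -0.05], "angular": [-0.32, 0.05, -0.19], "grip": 1},
    {"travel": [0.5, -0.42, -0.05], "angular": [-0.32, 0.05, -0.19], "grip": 1},
    {"travel": [0.5, -0.42, -0.05], "angular": [-0.32, 0.05, -0.19], "grip": 1},
    {"travel": [0.5, -0.42, -0.05], "angular": [-0.32, 0.05, -0.19], "grip": 1},
    {"travel": [0.5, -0.42, -0.05], "angular": [-0.32, 0.05, -0.19], "grip": 1},
    {"travel": [0.5, -0.42, -0.05], "angular": [-0.32, 0.05, -0.19], "grip": 1},
  ],
)

```text
t: 18.97
position: [559.4, 2.4, 222.7]
eef_rot: [0.644, 0.723, 0.188, 0.167]
wrist_force: [0.5, 0.1, -3.0]
gripper_width: 44.5
```

```bash
python3 - <<'E'
from chk import *
go(mouth(75,17.3),MT)
E
```

```text
t 18.97 travel [0.62 0.18 0.1 ] ang [-0.01  0.   -0.01] rows 3.1558469957434583 0.15010430966954624 F [ 0.53  0.07 -3.04] w 44.49000110831032 pos [559.36   2.43 222.66]
```

carry_out(
  rows=[
    {"travel": [0.1, 0.12, 0.06], "angular": [-0.01, 0, -0.01], "grip": 1},
    {"travel": [0.3, 0.18, 0.09], "angular": [-0.01, 0, -0.01], "grip": 1},
    {"travel": [0.5, 0.18, 0.09], "angular": [-0.01, 0, -0.01], "grip": 1},
    {"travel": [0.63, 0.18, 0.09], "angular": [-0.01, 0, -0.01], "grip": 1},
    {"travel": [0.63, 0.18, 0.09], "angular": [-0.01, 0, -0.01], "grip": 1},
    {"travel": [0.63, 0.18, 0.09], "angular": [-0.01, 0, -0.01], "grip": 1},
    {"travel": [0.63, 0.18, 0.09], "angular": [-0.01, 0, -0.01], "grip": 1},
  ],
)

```text
t: 19.55
position: [585.4, 132.8, 224.9]
eef_rot: [0.636, 0.727, 0.192, 0.174]
wrist_force: [0.5, -0.3, -1.7]
gripper_width: 44.9
```

```bash
python3 - <<'E'
from chk import *
show('t2',d=17.3,cs=('side','top'))
go(mouth(0,17.3),MT)
E
```

```text
t 19.65 travel [-0.   -0.    0.39] ang [0.   0.   0.01] rows 1.871917892641318 0.06968840702628899 F [ 0.33 -1.3  -2.24] w 44.84246843782381 pos [584.75 131.85 224.76]
```

View pics/t2_side.png

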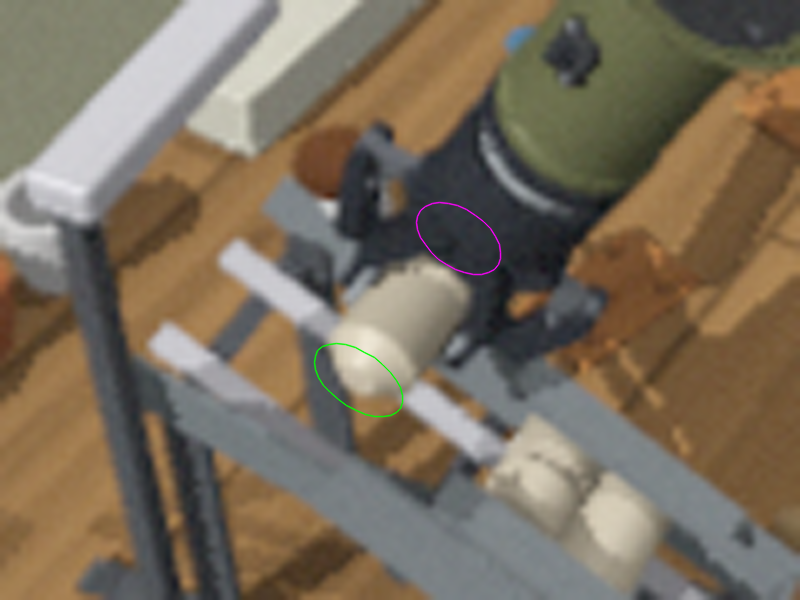

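View pics/t2_top.png

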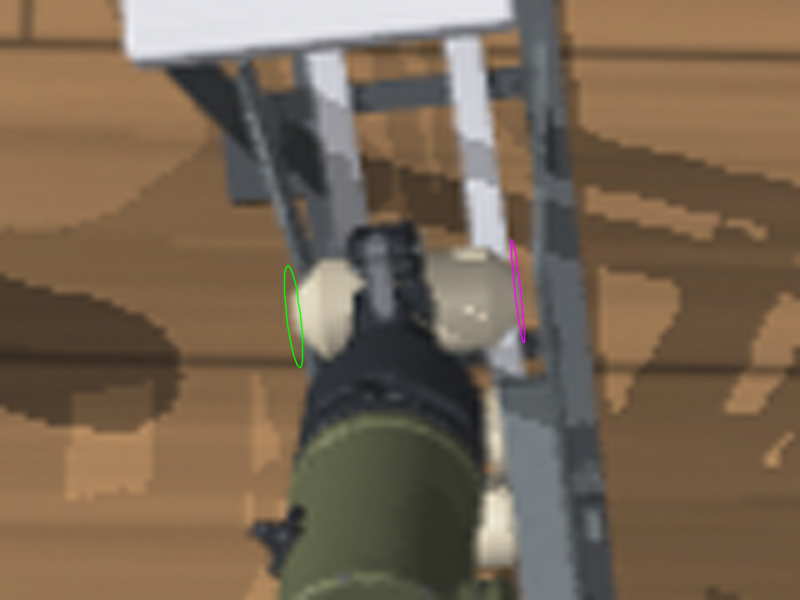

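carry_out(
  rows=[
    {"travel": [-0.01, 0, 0.1], "angular": [0, 0, 0.01], "grip": 1},
    {"travel": [-0.01, 0, 0.2], "angular": [0, 0, 0.01], "grip": 1},
    {"travel": [-0.01, 0, 0.3], "angular": [0, 0, 0.01], "grip": 1},
    {"travel": [-0.01, 0, 0.36], "angular": [0, 0, 0.01], "grip": 1},
    {"travel": [-0.01, 0, 0.37], "angular": [0, 0, 0.01], "grip": 1},
    {"travel": [-0.01, 0, 0.37], "angular": [0, 0, 0.01], "grip": 1},
    {"travel": [-0.01, 0, 0.37], "angular": [0, 0, 0.01], "grip": 1},
    {"travel": [-0.01, 0, 0.37], "angular": [0, 0, 0.01], "grip": 1},
  ],
)

```text
t: 20.32
position: [620.9, 135.4, 161.8]
eef_rot: [0.642, 0.722, 0.195, 0.172]
wrist_force: [0.4, 0.6, -1.9]
gripper_width: 44.8
```

```bash
python3 - <<'E'
from chk import *
go(mouth(0,17.3),MT)
E
```

```text
t 20.32 travel [ 0.   -0.    0.03] ang [ 0.  0. -0.] rows 0.12962079672073823 0.05999340699327922 F [ 0.43  0.58 -1.9 ] w 44.77588402315471 pos [620.94 135.39 161.85]
```

carry_out(
  rows=[
    {"travel": [-0.005, 0, 0.015], "angular": [0, 0, 0], "grip": 1},
    {"travel": [-0.005, 0, 0.025], "angular": [0, 0, 0], "grip": 1},
    {"travel": [-0.005, 0, 0.03], "angular": [0, 0, 0], "grip": 1},
    {"travel": [-0.005, 0, 0.03], "angular": [0, 0, 0], "grip": 1},
    {"travel": [-0.005, 0, 0.03], "angular": [0, 0, 0], "grip": 1},
  ],
)

```text
t: 20.73
position: [623.8, 135.0, 156.1]
eef_rot: [0.641, 0.722, 0.194, 0.172]
wrist_force: [-2.0, -1.0, 2.2]
gripper_width: 44.9
```

carry_out(
  rows=[
    {"travel": [0, 0, 0], "angular": [0, 0, 0], "grip": 0.25},
    {"travel": [0, 0, 0], "angular": [0, 0, 0], "grip": 0.25},
    {"travel": [0, 0, 0], "angular": [0, 0, 0], "grip": 0.25},
    {"travel": [0, 0, 0], "angular": [0, 0, 0], "grip": 0.25},
  ],
)

```text
t: 21.07
position: [623.8, 135.1, 155.5]
eef_rot: [0.642, 0.722, 0.194, 0.172]
wrist_force: [-0.2, -0.1, -1.6]
gripper_width: 63.8
```

carry_out(
  rows=[
    {"travel": [0, 0, -0.1], "angular": [0, 0, 0], "grip": 0.25},
    {"travel": [0, 0, -0.2], "angular": [0, 0, 0], "grip": 0.25},
    {"travel": [0, 0, -0.45], "angular": [0, 0, 0], "grip": 0.25},
    {"travel": [0, 0, -0.45], "angular": [0, 0, 0], "grip": 1},
    {"travel": [0, 0, -0.45], "angular": [0, 0, 0], "grip": 1},
  ],
)

```text
t: 21.48
position: [580.1, 129.9, 237.5]
eef_rot: [0.641, 0.721, 0.197, 0.174]
wrist_force: [-0.1, 0.4, 0.1]
gripper_width: 40.6
```

```bash
python3 - <<'E'
from chk import *
im=cams.camera('side');cv2.imwrite('pics/s12.png',cv2.resize(im[155:290,160:310,::-1],(667,600),interpolation=cv2.INTER_CUBIC))
f=np.array([np.cos(p[2]),np.sin(p[2]),0]);l=np.array([-f[1],f[0],0])
S=W(p,[23,0,23]);print('seat',S)
for dx in(-60,-52): print(dx,S+dx*f+100*l,proj('top',S+dx*f+100*l+[0,0,32]),proj('side',S+dx*f+100*l+[0,0,32]))
T=S-58*f+102*l;T[2]=230
go(T,down(97))
E
```

```text
seat [484.15 118.5   96.02]
-60 [412.19 210.27  96.02] [186.83 243.81] [250.29 274.2 ]
-52 [420.13 211.26  96.02] [186.59 241.29] [247.93 273.28]
 t 21.53 travel [ 0.51 -0.68 -0.37] ang [ 0.34  0.   -0.  ] rows 4.445806264061478 4.232323132762287 F [ 0.44  0.16 -0.56] w 33.1214770518763 pos [579.78 129.85 235.52]
```

View pics/s12.png

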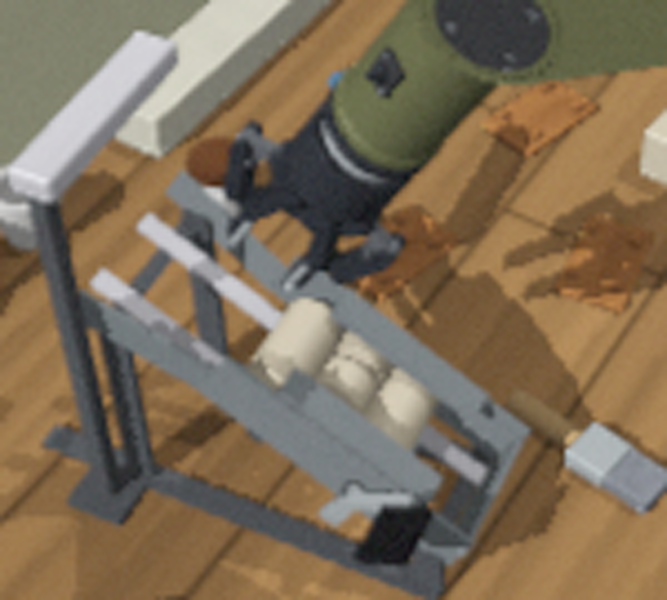

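carry_out(
  rows=[
    {"travel": [0.05, -0.2, -0.15], "angular": [0.05, 0, 0], "grip": 1},
    {"travel": [0.2, -0.5, -0.37], "angular": [0.15, 0, 0], "grip": 1},
    {"travel": [0.51, -0.68, -0.37], "angular": [0.34, 0, 0], "grip": 1},
    {"travel": [0.51, -0.68, -0.37], "angular": [0.34, 0, 0], "grip": 1},
    {"travel": [0.51, -0.68, -0.37], "angular": [0.34, 0, 0], "grip": 1},
    {"travel": [0.51, -0.68, -0.37], "angular": [0.34, 0, 0], "grip": 1},
    {"travel": [0.51, -0.68, -0.37], "angular": [0.34, 0, 0], "grip": 1},
    {"travel": [0.51, -0.68, -0.37], "angular": [0.34, 0, 0], "grip": 1},
  ],
)

```text
t: 22.2
position: [413.6, 212.2, 228.1]
eef_rot: [0.664, 0.748, -0.004, -0.003]
wrist_force: [0.3, -0.5, -0.5]
gripper_width: 0.2
```

```bash
cat > pad.py <<'E'
from chk import *
f=np.array([np.cos(p[2]),np.sin(p[2]),0]);l=np.array([-f[1],f[0],0]);S=W(p,[23,0,23])
def padT(z,dx=-56): 
    T=S+dx*f+101*l;T[2]=z;return T
E
python3 - <<'E'
from pad import *
go(padT(150),down(97))
E
```

```text
t 22.2 travel [-0.    0.02  0.39] ang [-0.01  0.   -0.  ] rows 1.8727094929102486 0.08844290796484643 F [ 0.27 -0.53 -0.54] w 0.21525522520218612 pos [413.6  212.25 228.05]
```

carry_out(
  rows=[
    {"travel": [0, 0.02, 0.15], "angular": [-0.005, 0, 0], "grip": 1},
    {"travel": [0, 0.02, 0.3], "angular": [-0.005, 0, 0], "grip": 1},
    {"travel": [0, 0.02, 0.39], "angular": [-0.005, 0, 0], "grip": 1},
    {"travel": [0, 0.02, 0.39], "angular": [-0.005, 0, 0], "grip": 1},
    {"travel": [0, 0.02, 0.39], "angular": [-0.005, 0, 0], "grip": 1},
    {"travel": [0, 0.02, 0.39], "angular": [-0.005, 0, 0], "grip": 1},
  ],
)

```text
t: 22.7
position: [417.5, 212.8, 152.3]
eef_rot: [0.665, 0.747, 0.0, -0.0]
wrist_force: [0.9, -0.8, -0.7]
gripper_width: 0.1
```

```bash
python3 - <<'E'
from pad import *
go(padT(80),down(97))
im=cams.camera('side');cv2.imwrite('pics/s13.png',cv2.resize(im[180:290,200:320,::-1],(654,600),interpolation=cv2.INTER_CUBIC))
im=cams.camera('top');cv2.imwrite('pics/t13.png',cv2.resize(im[195:265,150:250,::-1],(800,560),interpolation=cv2.INTER_CUBIC))
E
```

```text
t 22.7 travel [-0.01 -0.01  0.36] ang [ 0. -0. -0.] rows 1.7342230909266774 0.04190668215197459 F [ 0.91 -0.85 -0.68] w 0.05434276810959605 pos [417.5  212.79 152.29]
```

View pics/s13.png

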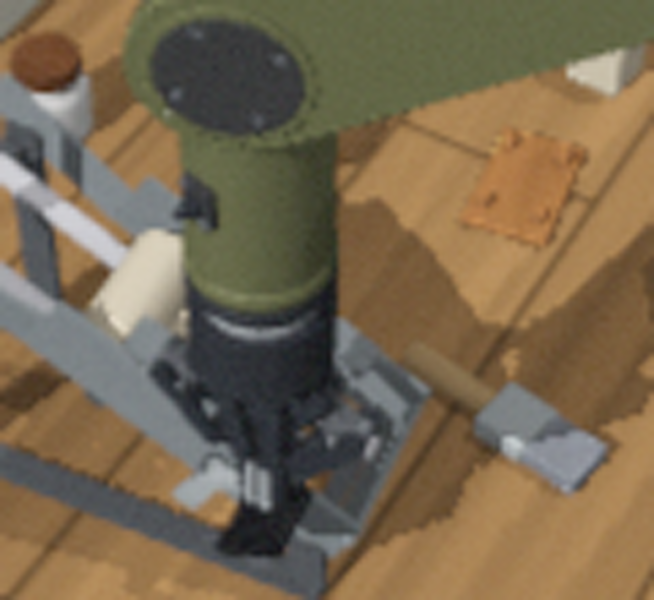

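View pics/t13.png

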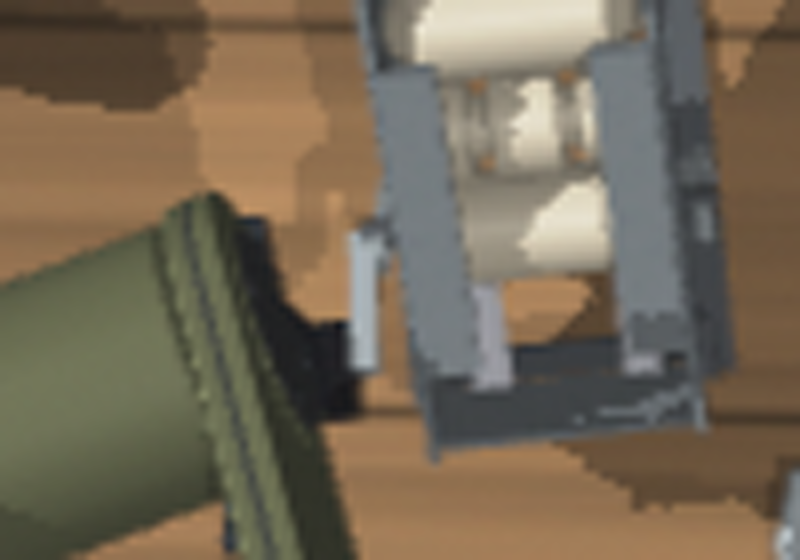

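carry_out(
  rows=[
    {"travel": [-0.005, 0, 0.05], "angular": [0, 0, 0], "grip": 1},
    {"travel": [-0.005, 0, 0.1], "angular": [0, 0, 0], "grip": 1},
    {"travel": [-0.005, 0, 0.15], "angular": [0, 0, 0], "grip": 1},
    {"travel": [-0.005, 0, 0.2], "angular": [0, 0, 0], "grip": 1},
    {"travel": [-0.005, 0, 0.2], "angular": [0, 0, 0], "grip": 1},
    {"travel": [-0.005, 0, 0.2], "angular": [0, 0, 0], "grip": 1},
  ],
)

```text
t: 23.3
position: [417.4, 212.4, 112.4]
eef_rot: [0.664, 0.748, 0.0, -0.0]
wrist_force: [-0.8, -0.1, 2.9]
gripper_width: 0.4
```

```bash
python3 - <<'E'
from pad import *
go(padT(75),down(97))
im=cams.camera('side');cv2.imwrite('pics/s14.png',cv2.resize(im[180:290,200:320,::-1],(654,600),interpolation=cv2.INTER_CUBIC))
E
```

```text
t 23.3 travel [-0.   -0.01  0.19] ang [ 0. -0. -0.] rows 0.8983652165316589 0.03398928463745964 F [-0.79 -0.06  2.86] w 0.42651313721435963 pos [417.41 212.39 112.43]
```

View pics/s14.png

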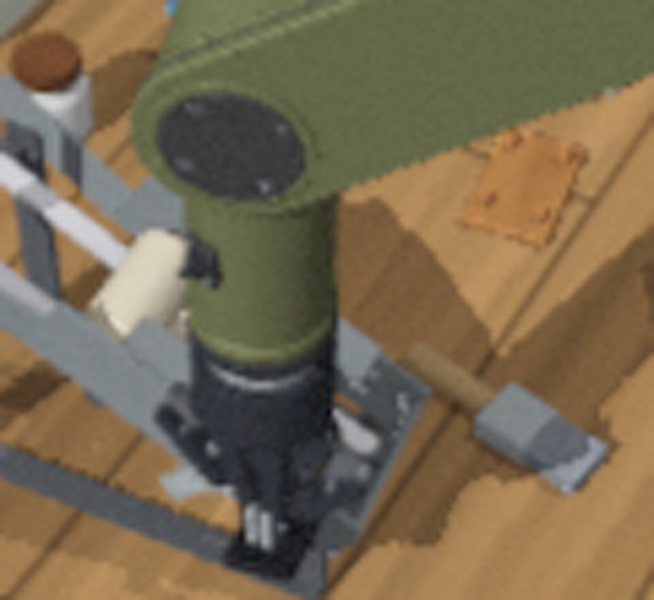

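carry_out(
  rows=[
    {"travel": [0, 0, 0.06], "angular": [0, 0, 0], "grip": 1},
    {"travel": [0, 0, 0.12], "angular": [0, 0, 0], "grip": 1},
    {"travel": [0, 0, 0.16], "angular": [0, 0, 0], "grip": 1},
    {"travel": [0, 0, 0.18], "angular": [0, 0, 0], "grip": 1},
    {"travel": [0, 0, 0.18], "angular": [0, 0, 0], "grip": 1},
    {"travel": [0, 0, 0.18], "angular": [0, 0, 0], "grip": 1},
    {"travel": [0, 0, 0.18], "angular": [0, 0, 0], "grip": 1},
  ],
)

```text
t: 23.93
position: [418.9, 213.1, 77.3]
eef_rot: [0.664, 0.748, 0.002, 0.0]
wrist_force: [-1.2, -0.2, 8.2]
gripper_width: 0.1
```

```bash
python3 - <<'E'
from pad import *
go(padT(70),down(97))
im=cams.camera('top');cv2.imwrite('pics/t15.png',cv2.resize(im[195:265,150:250,::-1],(800,560),interpolation=cv2.INTER_CUBIC))
E
```

```text
t 23.93 travel [-0.01 -0.01  0.04] ang [ 0. -0. -0.] rows 0.18943837425134744 0.044736190019780034 F [-1.2  -0.17  8.24] w 0.05279416081979021 pos [418.89 213.06  77.25]
```

View pics/t15.png

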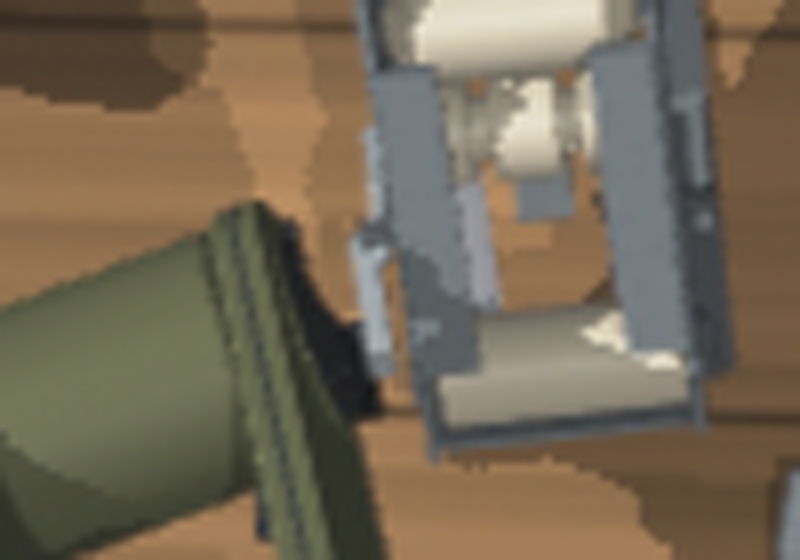

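carry_out(
  rows=[
    {"travel": [0, 0, 0], "angular": [0, 0, 0], "grip": 1},
    {"travel": [0, 0, 0], "angular": [0, 0, 0], "grip": 1},
    {"travel": [0, 0, 0], "angular": [0, 0, 0], "grip": 1},
    {"travel": [0, 0, 0], "angular": [0, 0, 0], "grip": 1},
  ],
)

```text
t: 24.32
position: [418.8, 213.1, 77.4]
eef_rot: [0.664, 0.748, 0.002, 0.0]
wrist_force: [0.2, -0.6, 8.5]
gripper_width: 0.0
```

carry_out(
  rows=[
    {"travel": [0, 0, -0.1], "angular": [0, 0, 0], "grip": 1},
    {"travel": [0, 0, -0.25], "angular": [0, 0, 0], "grip": 1},
    {"travel": [0, 0, -0.45], "angular": [0, 0, 0], "grip": 1},
    {"travel": [0, 0, -0.65], "angular": [0, 0, 0], "grip": 1},
    {"travel": [0, 0, -0.8], "angular": [0, 0, 0], "grip": 1},
    {"travel": [0, 0, -0.8], "angular": [0, 0, 0], "grip": 1},
    {"travel": [0, 0, -0.8], "angular": [0, 0, 0], "grip": 1},
    {"travel": [0, 0, -0.8], "angular": [0, 0, 0], "grip": 1},
  ],
)

```text
t: 24.98
position: [416.3, 211.9, 235.5]
eef_rot: [0.664, 0.748, -0.0, -0.001]
wrist_force: [-0.5, -0.3, -0.4]
gripper_width: -0.3
```

carry_out(
  rows=[
    {"travel": [0, -0.2, -0.1], "angular": [0, 0, 0], "grip": 1},
    {"travel": [0, -0.2, -0.1], "angular": [0, 0, 0], "grip": 1},
    {"travel": [0, -0.2, -0.1], "angular": [0, 0, 0], "grip": 1},
    {"travel": [0, -0.2, -0.1], "angular": [0, 0, 0], "grip": 1},
    {"travel": [0, -0.2, -0.1], "angular": [0, 0, 0], "grip": 1},
  ],
)

```text
t: 25.4
position: [377.2, 207.3, 254.6]
eef_rot: [0.664, 0.748, -0.001, -0.001]
wrist_force: [0.0, -0.6, -0.2]
gripper_width: 0.3
```

```bash
python3 - <<'E'
from pad import *
im=cams.camera('side');cv2.imwrite('pics/s16.png',cv2.resize(im[155:290,160:310,::-1],(667,600),interpolation=cv2.INTER_CUBIC))
im=cams.camera('top')[:,:,::-1];x0,y0,k=150,175,8
a=cv2.resize(im[y0:y0+75,x0:x0+100],(800,600),interpolation=cv2.INTER_CUBIC)
for x in(-45,23,69):
    q=[tuple(int(t) for t in (proj('top',W(p,[x,y,46]))+.5-[x0,y0])*k) for y in(-50,50)];cv2.line(a,*q,(0,0,255),1)
cv2.imwrite('pics/t16.png',a);print(get_state())
E
```

```text
{'t': 25.5, 'joint_positions': array([0.4 , 0.08, 1.74, 0.  , 1.32, 0.29]), 'qd': array([-0., -0., -0.,  0.,  0., -0.]), 'effort': array([  0.06, -30.92, -24.97,   0.01,   0.02,  -0.  ]), 'position': array([377.45, 207.34, 254.75]), 'eef_rot': array([ 0.66,  0.75, -0.  , -0.  ]), 'wrist_force': array([ 0.84, -0.29, -0.11]), 'torque': array([-0.02, -0.02,  0.03]), 'gripper_width': -0.02023574731931723}
```

View pics/s16.png

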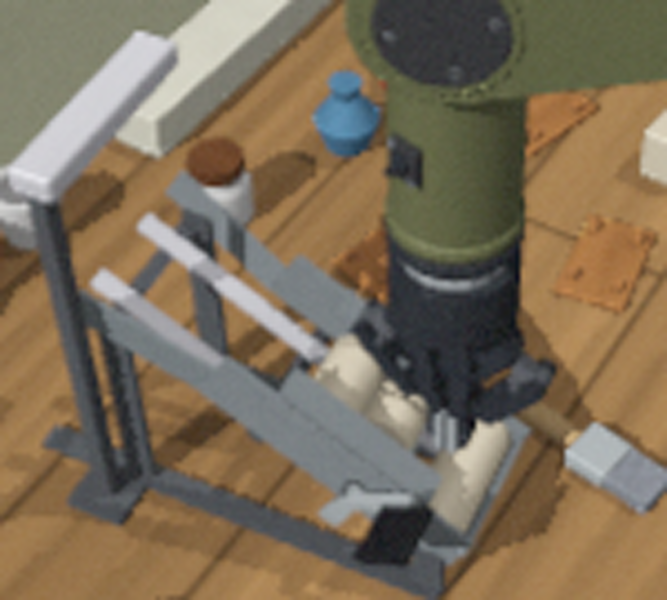

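View pics/t16.png

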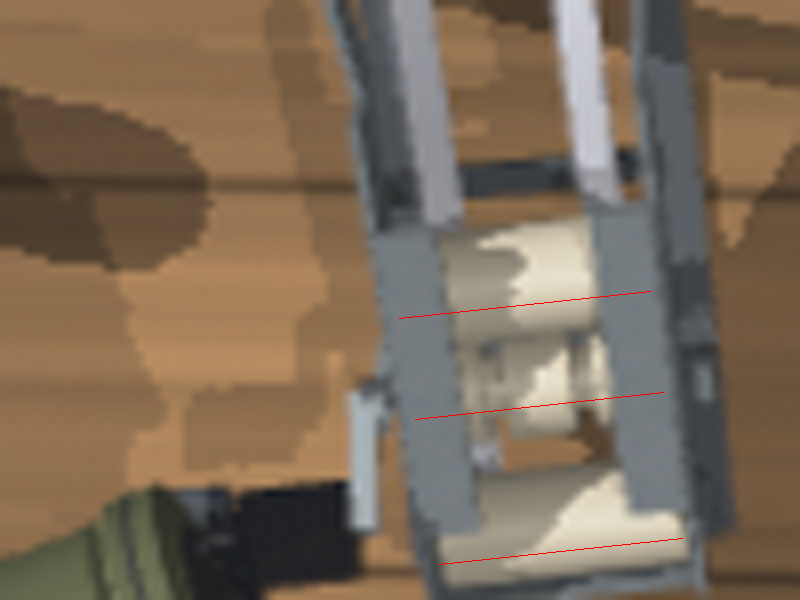

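```bash
python3 -c "
from workcell import ctrl
print(ctrl.hand_in())"
```

```text
the job is handed in; nothing more can be done
None
```

All three props went into the magazine in order: plain, then grooved, then taper-ended. Each was laid on the rails at the mouth with the tool leaning 30° and only let go once it touched. I pressed the paddle once with the closed fingers (about 8 N), saw the plain prop alone roll into the tray, then let it spring back and moved the arm clear. I handed the job in at about 25.5 s of the 72 s allowed.

- **Final check:** the last side and top pictures show the plain prop in the tray, the grooved one at the stop and the taper-ended one behind it. The paddle looks back where it started and the arm touches nothing (wrist force under 1 N). Against the projected seats, the plain and taper-ended props agree to about 2 mm.
- **Less certain:** the grooved prop read about 5 mm off its seat. It is partly hidden by the taper-ended prop, and 5 mm is within the 14 mm limit.
- **Went less well:** the jaws closed on the plain prop before the arm had settled, so it was held about 8 mm from the fingertips instead of 19 mm. I allowed for this when placing it. It also met the rails with about 30 N before I backed off and released; the other two touched more gently.
- **Not measured:** I judged the bystanders unmoved by eye, and only some of them were in the last pictures. I read no rocker angle.

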